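# Make up the cough kit and the massage kit

## Task

Make up two kits from the stock on the turntable. The cough kit goes in the oblong tray: the flat tin in the larger compartment, the brown bottle upright in the smaller one, and the clear dosing cup upside down over the bottle's cap, fully home; the massage kit goes in the square tray: the massager on its feet in the wide compartment and the tall tin in the narrow one, both tins standing lid up. Leave the cream jar and the glass tumbler where they stand.

Things in the scene. Friction and masses are not known exactly. Their poses are not given: they have to be found in the camera images.
- bottle_mid (a point): closed brown plastic medicine bottle, on the turntable at the start: 94 mm tall in all, round body 46 mm across and straight up to 56 mm above its underside, then a shoulder narrowing to 29 mm at 66 mm, and a ribbed white screw cap 28 mm across from 70 to 94 mm. Origin on its axis 47 mm above its underside; z is up.
- cup_mid (a point): clear plastic dosing cup, upside down (mouth down) on the turntable: 28.5 mm tall; outside 43 mm across at the mouth, 37 mm at the closed end; inside 26 mm deep, 38 mm across at the mouth, 32 mm at the closed end, which rests on the bottle's cap when fully home (origin then 35 mm above the bottle's). Origin on its axis 14.25 mm above the mouth edge; z points up while it is upside down.
- massager_mid (a point): pink hard silicone palm massager standing on four ball feet on the turntable: 58 mm tall, round body 66 mm across (18 to 24 mm above its feet), and on top a round grip knob 36 mm across reaching from 43 to 57 mm above its feet. Origin on its axis 29 mm above the feet; z is up.
- flat_tin_mid (a point): the wide, flat round steel tin with lid (closed), on the turntable at the start: 58 mm across, 28 mm tall. Its origin is on its axis half-way up; z is up.
- tall_tin_mid (a point): the narrow, tall round steel tin with lid (closed), on the turntable at the start: 42 mm across, 48 mm tall. Its origin is on its axis half-way up; z is up.
- oblong_tray: fixed grey plastic tray, oblong: 162 mm (its x) by 98 mm (its y). Origin on the table under its centre. Floor 4 mm above the table, rims and dividing wall 14 mm above the table, 4 mm thick. Smaller compartment: 64 (x) by 90 mm, centre at x = -43 mm, y = 0; larger compartment: 86 by 90 mm, centre at x = +36 mm, y = 0.
- square_tray: fixed grey plastic tray, square: 164 mm by 164 mm. Origin on the table under its centre. Floor 4 mm above the table, rims and dividing wall 14 mm above the table, 4 mm thick. Two long compartments side by side. Narrow: 62 (its x) by 156 mm (its y), centre at x = -47 mm, y = 0; wide: 90 by 156 mm, centre at x = +33 mm, y = 0.
- turntable: low turntable holding the stock: round platter 250 mm across, top 30 mm above the table, spinning about its centre with slight friction if pushed sideways. The five stock things stand about 95 mm from its centre and roughly 110 mm apart, in any order. Origin on the table under the platter's centre; it belongs to the fixed foot and does not turn.
- cream_jar_mid (a point): white cream jar with a white lid in the middle of the turntable, a bystander: 50 mm across, 38 mm tall. Its origin is on its axis half-way up; z is up.
- tumbler_mid (a point): glass tumbler on the table beside the work, a bystander: 72 mm across, 100 mm tall. Its origin is on its axis half-way up; z is up.
Things that resemble listed ones, but are neither listed nor needed, are in the scene too. What is shaped like the part that bears flat_tin_mid but purple or yellow is not meant.

How it is judged (in metres and radians):
At the end, for the whole second after the job is handed in: Flat tin and bottle on the floors of the oblong tray's larger and smaller compartments, cup inverted on the cap (within 6 mm of its axis, seated to 4 mm), massager and tall tin on the floors of the square tray's wide and narrow ones; all upright within 0.12 rad, at rest (x of flat_tin_mid in the frame of oblong_tray between 0.02 and 0.052 m and y of flat_tin_mid in the frame of oblong_tray between -0.018 and 0.018 m and z of flat_tin_mid in the frame of oblong_tray between 0.013 and 0.022 m and angle between each of flat_tin_mid, bottle_mid, cup_mid, massager_mid, tall_tin_mid's own z axis and vertical below 0.12 rad and x of bottle_mid in the frame of oblong_tray between -0.055 and -0.031 m and y of bottle_mid in the frame of oblong_tray between -0.024 and 0.024 m and z of bottle_mid in the frame of oblong_tray between 0.046 and 0.055 m and horizontal distance between cup_mid and bottle_mid below 0.006 m and z of cup_mid in the frame of bottle_mid between 0.031 and 0.039 m and x of massager_mid in the frame of square_tray between 0.019 and 0.047 m and y of massager_mid in the frame of square_tray between -0.047 and 0.047 m and z of massager_mid in the frame of square_tray between 0.028 and 0.037 m and x of tall_tin_mid in the frame of square_tray between -0.059 and -0.035 m and y of tall_tin_mid in the frame of square_tray between -0.06 and 0.06 m and z of tall_tin_mid in the frame of square_tray between 0.023 and 0.032 m and linear speed of each of bottle, cup, massager, flat_tin, tall_tin below 0.02 m/s); the robot touches nothing.
It fails at once if the cream jar is moved by more than 30 mm (distance of cream_jar_mid from where it was at the start of the episode above 0.03 m).
It fails at once if the tumbler is moved by more than 30 mm (distance of tumbler_mid from where it was at the start of the episode above 0.03 m).
It also fails if it takes over 141 s, if anything falls off the work surface, if the arm or the gripper's body presses on something with over 40 N, if the wrist force passes 120 N, or if a joint passes its speed limit or range.

## Robot

A 6-joint arm with a two-finger parallel gripper is mounted at the origin on the work surface. World frame = base frame: x ahead of the robot, y to its left, z up, the work surface at z = 0. Lengths are in mm, angles in rad, forces in N, time in s.
With the tool pointing down it reaches from about 350 to 875 mm from the base axis. Payload 4.2 kg.
Tool frame: the origin (TCP) lies midway between the tips of the shut fingers; the grasp point (between the pads) lies 19 mm behind it; z points along the fingers, x is the direction in which the jaws open and shut, and the axes are right-handed (so a half turn about z gives the same grasp; the last joint's range is limited). The gripper opens to 85 mm and grips with 20 to 120 N. Pads are 22 mm wide; open, the fingers measure 114 mm over their backs; the gripper's body (76 mm by 85 mm) begins 54 mm behind the grasp point. The pads swing forward as they close: fully open they stand 13 mm farther back than shut.
Start: joints at [-1.007, 0.385, 0.008, 0, -1.194, -0.259], TCP at [187.58, -596.165, 206.412] pointing down, gripper open.
Joint ranges: [-3.14, 3.14], [-1.21, 2.06], [-1.07, 1.41], [-3.16, 2.05], [-2.99, -0.16], [-3.1, 3.1]. Speed limits (rad/s): [2.79, 2.79, 3.14, 3.14, 3.14, 3.14].

## Interface

Orientations are given as [roll, pitch, yaw] about the fixed x, y, z axes, in that order (R = Rz(yaw) Ry(pitch) Rx(roll)).
In Python, from rig import telemetry, grab_frame, order gives the robot as it stands.
- The arm moves only by the shell command python3 -m jog 'ROWS' [FORCE]. ROWS is a JSON object of lists of equal length, an entry for each row: "dr": the turn, a rotation vector about the tool's x, y, z in units of 180 degrees (1.0 is 180 degrees), a list of three; "offset": the shift along the tool's x, y, z in units of 25 cm (1.0 is 25 cm), a list of three; "jaw": the gripper command: -1 is shut, 1 is fully open, values between are in proportion. A call has 1 to 10 rows; each row shifts and turns the commanded pose from where the row before left it, along the tool's axes as they then stand; what a row does not reach is not made up. A row lasts 1/12 s, in which the tool goes at most 41.7 mm and 7.16 degrees, less where a joint would pass 70% of its speed; a pose out of reach is approached as far as the arm can. A call with a number of a shift or a turn outside -1 to 1 is refused whole. A call with a gripper value outside its range is refused whole. The fingers move at their own pace and stop on an object; FORCE is the grip in N (left out, the last holds). Time passes only in rows, so rows that do not move let the fingers close. It gives the time, the measured TCP pose, the force and the opening at its end, in the units of the state.
- telemetry.sense(): the state, without advancing time (a new reading comes with each control period).
- grab_frame(name): name is "side" or "top"; returns a dict with "image" (400x640x3 uint8, blue, green, red), "range_z" (400x640 float32, mm along the optical axis (not along the pixel's ray), 0 where there is no reading), "fx", "fy", "cx", "cy" (pixels), "view" (4x4, takes a point from world to camera coordinates). Camera axes: x right, y down, z forward; pixel columns grow to the right and rows downward; lengths in mm; the calibration is good to about 2 mm. A picture is of the moment at which its call begins.
- order.hand_in(): hands the job in, once; it reports no verdict.
The state is a dict: "time_s": time; "q": joint angles; "dq": joint speeds; "joint_torque": joint torques, N m; "position": TCP position; "ee_rot": TCP orientation; "wrist_force": force on the tool from outside, world axes, zero at the start; "torque": the same for the moment, N m; "opening": opening from 0.0 (shut) to 1.0 (fully open).
Only numpy, scipy, OpenCV 4.12 (cv2) and the standard library are available. Lean on these libraries where they do the work, as an engineer would, in place of code of your own. Each camera call takes 0.05 s, during which the arm holds its last target.

## Working session

There is one attempt and no reset: what is moved stays moved. The work goes in short steps, Python scripts to look and compute and a shell command to move; the robot and the scene stay as the last step left them, time stands still between calls to the robot, and variables do not carry over. Pictures are saved under pics/ and viewed, and the job is handed in when it is done.

```bash
ls; mkdir -p pics
python3 - <<'E'
from rig import telemetry, grab_frame
import cv2,numpy as np
print(telemetry.sense())
for n in("side","top"):
    f=grab_frame(n); cv2.imwrite(f"pics/{n}0.png",f["image"]); np.savez(f"pics/{n}0.npz",**f)
    print(n,f["fx"],f["fy"],f["cx"],f["cy"],f["view"].round(3).tolist(), (f["range_z"]>0).mean())
E
```

```text
pics
{'time_s': 0.0, 'q': array([-1.00738909e+00,  3.85571519e-01,  6.64625798e-03, -4.99242510e-04,
       -1.19398565e+00, -2.58582436e-01]), 'dq': array([-0.00020397, -0.00084377,  0.00090483,  0.00135793, -0.00079251,
        0.0008196 ]), 'joint_torque': array([ 1.63903901e-04, -3.92290449e+01,  1.88404799e+01,  4.18623984e+00,
       -4.68356215e-03, -4.88246798e-06]), 'position': array([ 187.40029795, -595.58867685,  205.32055885]), 'ee_rot': array([-3.14150033e+00, -2.16293137e-03,  1.87543684e+00]), 'wrist_force': array([-0.64190874, -1.27433041, -0.70421666]), 'torque': array([ 0.01459448,  0.0153384 , -0.00155927]), 'opening': 1.0003747825209452}
side 468.49498368045226 468.49498368045226 311.6154345483238 197.09665135582603 [[-0.99, -0.141, 0.022, 533.988], [-0.091, 0.51, -0.856, 159.231], [0.109, -0.849, -0.517, 1177.244], [0.0, 0.0, 0.0, 1.0]] 0.99609375
top 499.41915821292105 499.41915821292105 316.29527688392085 198.87205148437963 [[0.006, -1.0, -0.004, -85.753], [-0.981, -0.005, -0.195, 565.991], [0.195, 0.006, -0.981, 1588.529], [0.0, 0.0, 0.0, 1.0]] 0.99594140625
```

View pics/side0.png

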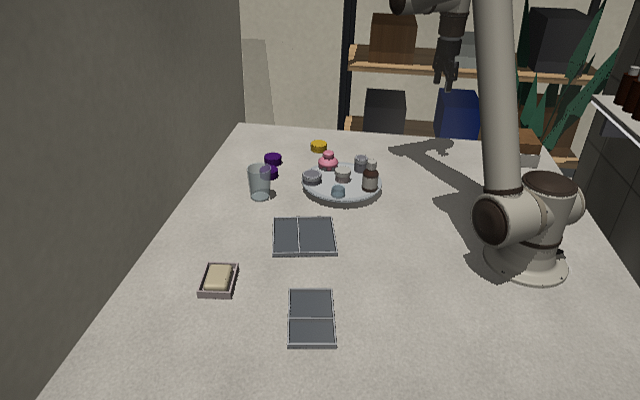

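View pics/top0.png

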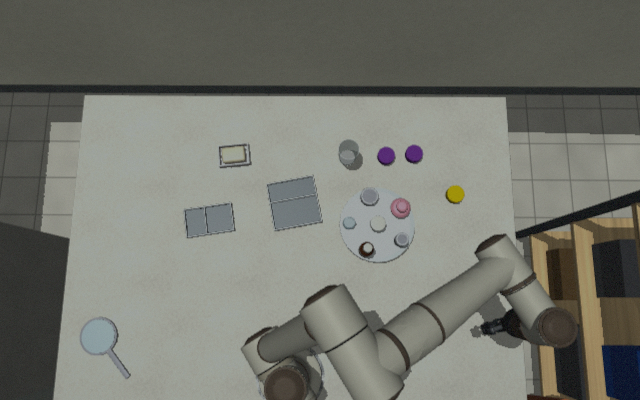

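```bash
cat > h.py <<'E'
import numpy as np,cv2
def ld(n): 
    return dict(np.load(f"pics/{n}.npz"))
def grab(n,tag):
    from rig import grab_frame
    f=grab_frame(n); np.savez(f"pics/{tag}.npz",**f); cv2.imwrite(f"pics/{tag}.png",f["image"]); return f
def ray(f,u,v):
    V=f["view"];R=V[:3,:3];c=-R.T@V[:3,3]
    d=R.T@np.array([(u-f["cx"])/f["fx"],(v-f["cy"])/f["fy"],1.0]);return c,d
def onz(f,u,v,z):
    c,d=ray(f,u,v);return c+d*(z-c[2])/d[2]
def proj(f,p):
    q=f["view"][:3,:3]@np.asarray(p,float)+f["view"][:3,3];return f["fx"]*q[0]/q[2]+f["cx"],f["fy"]*q[1]/q[2]+f["cy"]
def tri(f1,p1,f2,p2):
    A=np.zeros((3,3));b=np.zeros(3);L=[]
    for f,p in((f1,p1),(f2,p2)):
        c,d=ray(f,*p);d=d/np.linalg.norm(d);P=np.eye(3)-np.outer(d,d);A+=P;b+=P@c;L.append((c,d,P))
    x=np.linalg.solve(A,b);return x,[np.linalg.norm(P@(x-c)) for c,d,P in L]
def pts(f):
    z=f["range_z"];v,u=np.mgrid[:z.shape[0],:z.shape[1]]
    X=np.stack([(u-f["cx"])/f["fx"]*z,(v-f["cy"])/f["fy"]*z,z],-1)-f["view"][:3,3]
    return X@f["view"][:3,:3]
def crop(tag,x0,x1,y0,y1,s,out):
    im=cv2.imread(f"pics/{tag}.png")[y0:y1,x0:x1];cv2.imwrite(f"pics/{out}.png",cv2.resize(im,None,fx=s,fy=s,interpolation=cv2.INTER_CUBIC))
E
python3 - <<'E'
from h import *
crop("top0",170,470,130,270,2.66,"c1"); crop("side0",240,400,130,210,5,"c2")
crop("top0",330,425,180,270,6,"c3")
E
```

```text
(no output)
```

View pics/c3.png

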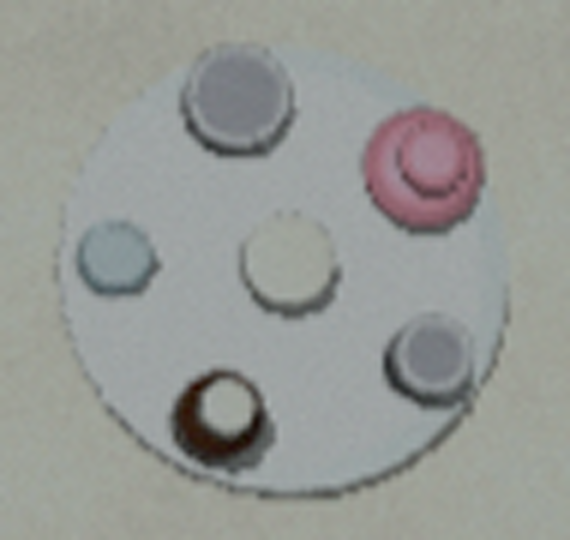

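View pics/c2.png

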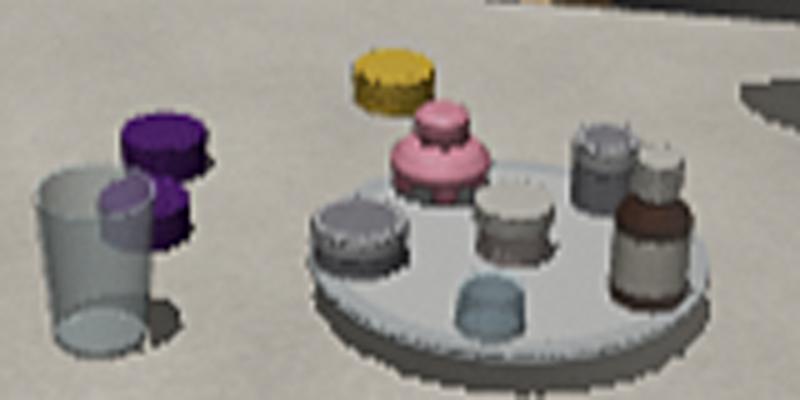

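View pics/c1.png

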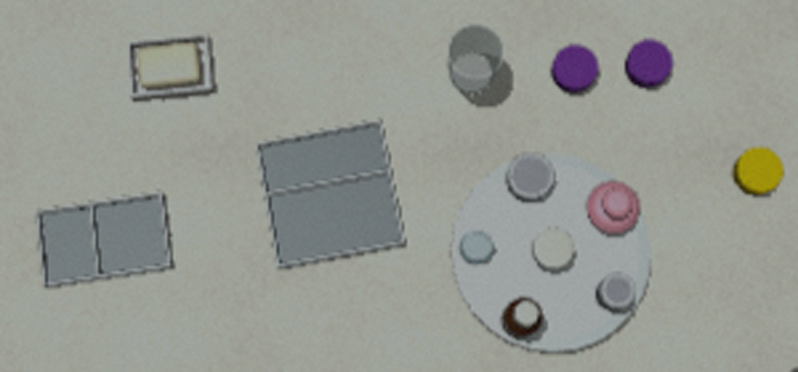

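Run:
```python
from h import *
ft,fs=ld("top0"),ld("side0")
tp={"flat":(239,97),"tall":(434,354),"mass":(432,160),"cup":(115,256),"bottle":(230,402),"jar":(289,260)}
sp={"flat":(360,214),"tall":(605,138),"mass":(442,112),"cup":(492,285),"bottle":(660,158),"jar":(515,195)}
tz={"flat":58,"tall":78,"mass":88,"cup":58.5,"bottle":124,"jar":68}
g=lambda p,x,y,s:(x+(p[0]+.5)/s-.5,y+(p[1]+.5)/s-.5)
Pt,Ps=pts(ft),pts(fs)
for k in tp:
    a=g(tp[k],330,180,6);b=g(sp[k],240,130,5)
    x,r=tri(ft,a,fs,b)
    print(k,"px",np.round(a,1),np.round(b,1),"tri",x.round(1),np.round(r,1),"plane",onz(ft,*a,tz[k]).round(1),onz(fs,*b,tz[k]).round(1))
    # depth cluster
    for P,p in((Pt,a),(Ps,b)):
        c=P[int(round(p[1])),int(round(p[0]))]
        m=(np.hypot(P[...,0]-x[0],P[...,1]-x[1])<45)&(abs(P[...,2]-tz[k])<5)
        q=P[m]; print("    depth",c.round(1), m.sum(), (q[:,:3].min(0)/2+q[:,:3].max(0)/2).round(1) if m.sum() else "", q.mean(0).round(1) if m.sum() else "")
```

```text
flat px [369.4 195.8] [311.6 172.4] tri [ 577.2 -257.1   59.3] [0.2 0.2] plane [ 577.3 -257.3   58. ] [ 577.7 -259.7   58. ]
    depth [ 574.7 -255.    66.6] 198 [ 580.2 -257.6   58. ] [ 580.  -256.6   58.1]
    depth [ 577.8 -270.1   53.9] 151 [ 577.4 -252.1   56.3] [ 577.4 -249.4   56.6]
tall px [401.9 238.6] [360.6 157.2] tri [ 434.5 -357.4   75.1] [0.1 0.1] plane [ 434.1 -356.9   78. ] [ 434.5 -351.5   78. ]
    depth [ 432.8 -357.2   77.7] 119 [ 434.6 -356.2   78. ] [ 434.4 -356.4   77.7]
    depth [ 433.4 -359.2   75.1] 72 [ 433.3 -350.9   76.6] [ 433.1 -350.5   76.4]
mass px [401.6 206.2] [328. 152.] tri [ 538.7 -357.7   83.8] [0.6 0.6] plane [ 537.2 -357.    88. ] [ 538.5 -349.2   88. ]
    depth [ 538.  -358.3   88.3] 75 [ 541.  -358.8   88. ] [ 540.  -358.3   88.1]
    depth [ 538.8 -352.9   86.2] 39 [ 538.6 -352.2   86.4] [ 537.9 -350.7   86. ]
cup px [348.8 222.2] [338.  186.6] tri [ 489.6 -188.8   57. ] [0.5 0.5] plane [ 488.8 -188.7   58.5] [ 489.9 -186.3   58.5]
    depth [ 490.1 -189.7   55.4] 85 [ 491.9 -189.5   58.6] [ 491.6 -189.6   58.3]
    depth [ 490.2 -191.5   54.2] 76 [ 489.9 -186.4   57. ] [ 489.8 -184.9   56.8]
bottle px [367.9 246.6] [371.6 161.2] tri [ 401.8 -243.7  120.8] [1.7 1.7] plane [ 403.3 -243.5  124. ] [ 400.2 -236.8  124. ]
    depth [ 402.6 -244.3  118.2] 51 [ 402.1 -242.5  124.1] [ 402.8 -242.2  123.9]
    depth [ 399.1 -240.5  122.9] 38 [ 400.3 -237.5  121.9] [ 400.9 -237.1  121.9]
jar px [377.8 222.9] [342.6 168.6] tri [ 485.4 -281.8   68.5] [0.2 0.2] plane [ 485.7 -281.9   68. ] [ 485.3 -282.7   68. ]
    depth [ 484.  -281.5   77.5] 160 [ 487.1 -281.3   67.9] [ 486.2 -281.    67.9]
    depth [ 484.2 -286.4   64.8] 107 [ 485.2 -278.3   66.4] [ 484.8 -276.1   66.1]
```

Run:
```python
from h import *
ft,fs=ld("top0"),ld("side0")
def floors(f,roi):
    im=f["image"];x0,x1,y0,y1=roi
    hsv=cv2.cvtColor(im,cv2.COLOR_BGR2HSV)[y0:y1,x0:x1];b=im[y0:y1,x0:x1].astype(int)
    m=((b[...,0]-b[...,2]>3)&(b.mean(-1)<135)).astype(np.uint8)*255
    m=cv2.morphologyEx(m,cv2.MORPH_OPEN,np.ones((2,2)))
    cs,_=cv2.findContours(m,cv2.RETR_EXTERNAL,cv2.CHAIN_APPROX_NONE)
    for c in cs:
        if cv2.contourArea(c)<150: continue
        w=np.array([onz(f,*(p[0]+[x0,y0]),4)[:2] for p in c],np.float32)
        r=cv2.minAreaRect(w); print(cv2.boundingRect(c),"ctr",np.round(r[0],1),"size",np.round(r[1],1),"ang",round(r[2],1))
print("top");floors(ft,(175,330,165,245))
print("side");floors(fs,(255,350,205,355))
```

```text
top
(11, 39, 49, 34) ctr [500.6 276.7] size [ 94.1 159.3] ang 9.2
(93, 12, 54, 54) ctr [561.   -8.3] size [160.6 159.1] ang 11.1
side
(36, 118, 44, 21) ctr [492.2 324.3] size [87.3 53.2] ang 9.3
(36, 88, 42, 26) ctr [505.3 246.6] size [88.1 76.1] ang 9.4
(20, 16, 24, 33) ctr [605.9   5.2] size [ 61.1 143.2] ang 9.7
(45, 15, 36, 33) ctr [527.3 -12.4] size [ 88.7 143.7] ang 11.1
```

Run:
```python
from h import *
ft,fs=ld("top0"),ld("side0")
crop("top0",180,330,170,240,5.33,"d1"); crop("side0",265,345,210,350,4.2,"d2")
g=lambda p,x,y,s:(x+(p[0]+.5)/s-.5,y+(p[1]+.5)/s-.5)
for nm,cs in(("obl",[(39,211),(163,195),(173,268),(47,286)]),("sq",[(259,145),(381,122),(405,243),(280,267)])):
    w=np.array([onz(ft,*g(c,170,130,2.66),14)[:2] for c in cs]);print(nm,w.round(1).tolist(),w.mean(0).round(1))
    e=w-np.roll(w,-1,0);print(np.hypot(*e.T).round(1),np.degrees(np.arctan2(e[:,1],e[:,0])).round(1))
```

```text
obl [[537.6, 361.7], [559.0, 205.4], [465.9, 189.2], [442.4, 346.2]] [501.2 275.6]
[157.7  94.5 158.7  96.5] [  97.8    9.9  -81.5 -170.7]
sq [[624.7, 85.3], [655.7, -70.4], [499.2, -101.7], [467.9, 54.9]] [561.9  -8. ]
[158.7 159.6 159.8 159.7] [ 101.3   11.3  -78.7 -169.1]
```

View pics/d1.png

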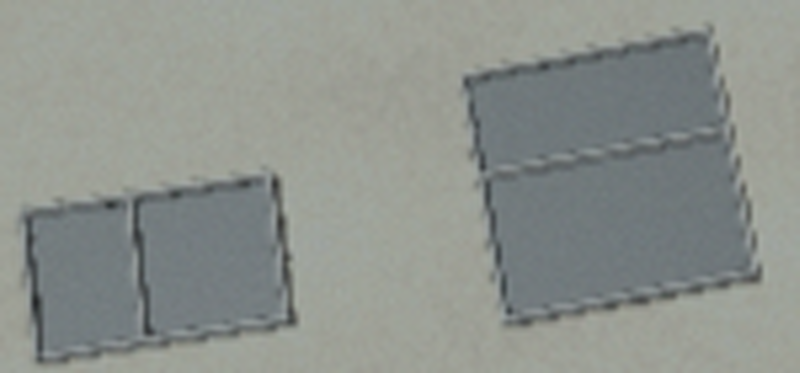

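View pics/d2.png

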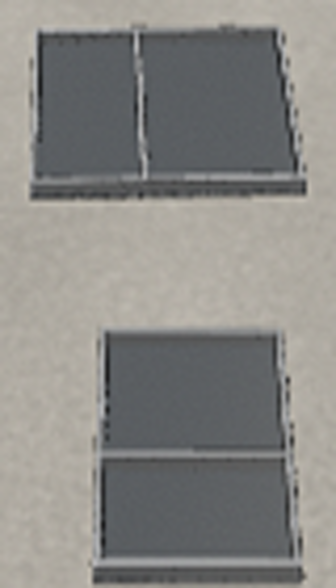

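```bash
cat > plan.py <<'E'
import sys,numpy as np
from rig import telemetry
from scipy.spatial.transform import Rotation as R
def plan(x,y,z,yawdeg=None):
    s=telemetry.sense();p=s["position"];r=R.from_euler("xyz",s["ee_rot"])
    yaw=np.degrees(s["ee_rot"][2]);t=yaw if yawdeg is None else yawdeg
    d=(t-yaw+180)%360-180
    tgt=R.from_euler("xyz",[np.pi,0,np.radians(t)])
    rv=(r.inv()*tgt).as_rotvec()/np.pi
    o=tgt.inv().apply(np.array([x,y,z])-p)/250
    print("t",round(s["time_s"],2),"pos",p.round(1),"rpy",np.degrees(s["ee_rot"]).round(2),"q",s["q"].round(2),"F",s["wrist_force"].round(1),"open",round(s["opening"]*85,1))
    print("turn",rv.round(4),"rows",round(abs(d)/7.0,1)); print("then offset",o.round(4),"rows",round(np.linalg.norm(o)*250/41,1))
a=[float(v) for v in sys.argv[1:]]
plan(*a)
E
python3 plan.py 577 -256.5 150 194.6
```

```text
t 0.1 pos [ 187.4 -595.6  205.4] rpy [-1.7999e+02 -1.1000e-01  1.0746e+02] q [-1.01  0.39  0.01 -0.   -1.19 -0.26] F [-0.4  0.4 -0.9] open 85.4
turn [ 0.0005 -0.0005 -0.4841] rows 12.4
then offset [-1.85    0.9199  0.2217] rows 12.7
```

```bash
python3 -m jog '{"dr":[[0,0,-0.037],[0,0,-0.037],[0,0,-0.037],[0,0,-0.037],[0,0,-0.037],[0,0,-0.037],[0,0,-0.037],[0,0,-0.037],[0,0,-0.037],[0,0,-0.037]],"offset":[[0,0,0],[0,0,0],[0,0,0],[0,0,0],[0,0,0],[0,0,0],[0,0,0],[0,0,0],[0,0,0],[0,0,0]],"jaw":[1,1,1,1,1,1,1,1,1,1]}' 40
python3 -m jog '{"dr":[[0,0,-0.037],[0,0,-0.037],[0,0,-0.037],[0,0,0]],"offset":[[0,0,0],[0,0,0],[0,0,0],[0,0,0]],"jaw":[1,1,1,1]}'
python3 plan.py 577 -256.5 150 194.6
```

```text
time_s: 0.93
position: [187.5, -595.8, 205.7]
ee_rot: [3.14, -0.001, 3.044]
wrist_force: [0.3, 0.3, -0.1]
opening: 0.996
time_s: 1.27
position: [187.5, -595.8, 205.8]
ee_rot: [3.14, -0.0, -2.895]
wrist_force: [0.2, -0.6, 0.2]
opening: 0.997
t 1.27 pos [ 187.5 -595.8  205.8] rpy [ 1.7993e+02 -1.0000e-02 -1.6585e+02] q [-1.01  0.39  0.01 -0.   -1.19  1.25] F [ 0.2 -0.6  0.2] open 84.8
turn [ 0.0004 -0.     -0.0025] rows 0.1
then offset [-1.8499  0.9207  0.2232] rows 12.7
```

```bash
python3 -m jog '{"dr":[[0,0,0],[0,0,0],[0,0,0],[0,0,0],[0,0,0],[0,0,0],[0,0,0],[0,0,0],[0,0,0],[0,0,0]],"offset":[[-0.132,0.066,0],[-0.132,0.066,0],[-0.132,0.066,0],[-0.132,0.066,0],[-0.132,0.066,0],[-0.132,0.066,0],[-0.132,0.066,0],[-0.132,0.066,0],[-0.132,0.066,0],[-0.132,0.066,0]],"jaw":[1,1,1,1,1,1,1,1,1,1]}' 40
python3 -m jog '{"dr":[[0,0,0],[0,0,0],[0,0,0],[0,0,0],[0,0,0],[0,0,0]],"offset":[[-0.132,0.066,0],[-0.132,0.066,0],[-0.132,0.066,0.05],[-0.132,0.066,0.05],[0,0,0.12],[0,0,0]],"jaw":[1,1,1,1,1,1]}'
python3 plan.py 577 -256.5 37 194.6
python3 - <<'E'
from h import *
grab("top","top1");grab("side","side1")
crop("side1",240,400,80,210,4,"e1")
crop("top1",300,460,140,280,4,"e2")
E
```

```text
time_s: 2.1
position: [468.7, -354.5, 206.3]
ee_rot: [3.141, -0.0, -2.9]
wrist_force: [0.1, -1.0, -0.3]
opening: 0.999
time_s: 2.6
position: [577.4, -256.8, 144.9]
ee_rot: [3.134, -0.01, -2.898]
wrist_force: [-1.7, -0.2, -2.1]
opening: 1.002
t 2.6 pos [ 577.4 -256.8  144.9] rpy [ 179.59   -0.55 -166.02] q [-0.16  0.45 -0.05 -0.   -1.08  0.41] F [-1.7 -0.2 -2.1] open 85.2
turn [ 0.0023 -0.0031 -0.0034] rows 0.1
then offset [0.0011 0.0014 0.4314] rows 2.6
```

View pics/e1.png

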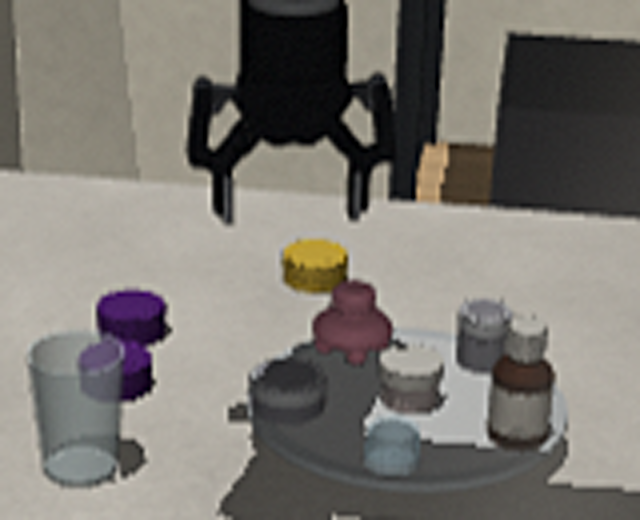

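View pics/e2.png

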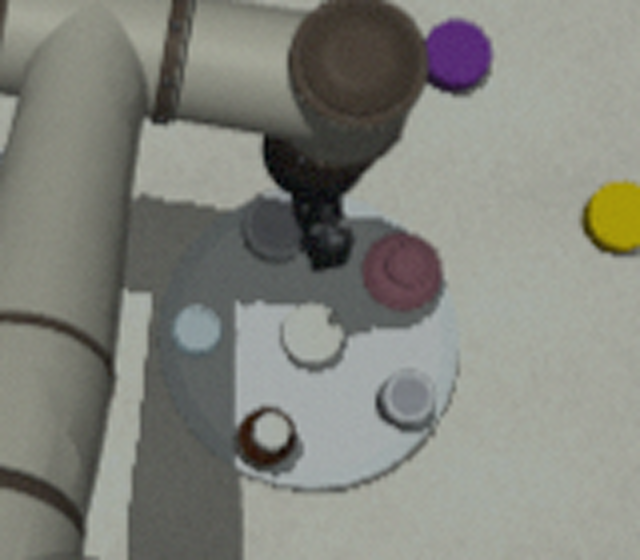

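Run:
```python
from h import *
ft,fs=ld("top1"),ld("side1")
s=np.array([np.cos(np.radians(194)),np.sin(np.radians(194)),0])
for z in (145,158):
  for k in(-45,0,45):
    p=np.array([577.4,-256.8,z])+k*s
    print(z,k,"top e2",(np.array(proj(ft,p))-[300,140])*4,"side e1",(np.array(proj(fs,p))-[240,80])*4)
```

```text
145 -45 top e2 [273.41729747 145.9616591 ] side e1 [227.9869476  268.88045246]
145 0 top e2 [288.1901975  200.47028143] side e1 [288.80043536 267.40271131]
145 45 top e2 [303.12658776 255.58214531] side e1 [349.22205865 265.93449229]
158 -45 top e2 [275.05190912 141.96759516] side e1 [228.08620304 252.71248542]
158 0 top e2 [289.95582182 196.90399907] side e1 [289.19646478 251.28003947]
158 45 top e2 [305.02604375 252.45342529] side e1 [349.91103222 249.85686874]
```

```bash
python3 - <<'E'
from h import *
from rig import telemetry
s=telemetry.sense();print(s["position"],s["time_s"],s["ee_rot"])
for n in("side1","top1"):
    f=ld(n);P=pts(f)
    m=(np.abs(P[...,0]-577)<70)&(np.abs(P[...,1]+257)<60)&(P[...,2]>120)&(P[...,2]<300)
    for z0 in range(120,260,10):
        q=P[m&(P[...,2]>=z0)&(P[...,2]<z0+10)]
        if len(q):print(n,z0,len(q),q.min(0).round(0),q.max(0).round(0))
E
python3 plan.py 577 -256.5 37 194.6
```

```text
[ 578.71840203 -259.87365614  150.31268795] 2.7 [ 3.14040795 -0.00375151 -2.89779008]
side1 180 5 [ 532. -259.  186.] [ 628. -238.  189.]
side1 190 30 [ 524. -269.  190.] [ 631. -233.  200.]
side1 200 33 [ 525. -269.  200.] [ 632. -231.  210.]
side1 210 34 [ 525. -269.  211.] [ 632. -231.  220.]
side1 220 33 [ 518. -274.  220.] [ 636. -230.  230.]
side1 230 95 [ 509. -279.  230.] [ 645. -226.  240.]
side1 240 100 [ 507. -280.  240.] [ 646. -224.  250.]
side1 250 139 [ 507. -282.  250.] [ 645. -227.  260.]
top1 190 2 [ 531. -263.  191.] [ 531. -260.  192.]
top1 200 4 [ 525. -265.  200.] [ 534. -258.  207.]
top1 210 1 [ 536. -258.  211.] [ 536. -258.  211.]
top1 220 3 [ 528. -272.  222.] [ 540. -259.  230.]
top1 230 18 [ 507. -283.  231.] [ 535. -259.  240.]
top1 240 25 [ 508. -286.  241.] [ 553. -249.  250.]
top1 250 28 [ 510. -287.  250.] [ 556. -248.  259.]
t 2.7 pos [ 578.7 -259.9  150.3] rpy [ 179.93   -0.21 -166.03] q [-0.17  0.44 -0.04  0.   -1.09  0.41] F [-0.2  0.  -0.3] open 85.5
turn [ 0.0004 -0.0012 -0.0035] rows 0.1
then offset [0.0033 0.0148 0.4533] rows 2.8
```

```bash
python3 -m jog '{"dr":[[0,0,0],[0,0,0],[0,0,0],[0,0,0],[0,0,0],[0,0,0],[0,0,0],[0,0,0],[0,0,0],[0,0,0]],"offset":[[0,0,0],[0,0,0],[0,0,0],[0,0,0],[0,0,0],[0,0,0],[0,0,0],[0,0,0],[0,0,0],[0,0,0]],"jaw":[-1,-1,-1,-1,-1,-1,-1,-1,-1,-1]}' 40
python3 - <<'E'
from h import *
from rig import telemetry
grab("side","side2");grab("top","top2")
s=telemetry.sense();print(s["position"],s["opening"])
crop("side2",270,350,80,160,6,"e3")
for n in("side2","top2"):
    f=ld(n);P=pts(f); print(n,proj(f,s["position"]))
    m=(np.abs(P[...,0]-577)<70)&(np.abs(P[...,1]+257)<60)&(P[...,2]>120)&(P[...,2]<300)
    for z0 in range(120,220,10):
        q=P[m&(P[...,2]>=z0)&(P[...,2]<z0+10)]
        if len(q):print(n,z0,len(q),q.min(0).round(0),q.max(0).round(0))
E
```

```text
time_s: 3.53
position: [579.7, -259.9, 151.3]
ee_rot: [3.142, -0.0, -2.896]
wrist_force: [-0.0, -0.6, -0.1]
opening: 0.002
[ 579.72617237 -259.89910979  151.32382631] -0.0023834911450589156
side2 (np.float64(311.61443101554534), np.float64(144.39679162721194))
side2 170 5 [ 575. -255.  174.] [ 584. -243.  179.]
side2 180 30 [ 567. -257.  180.] [ 593. -244.  190.]
side2 190 33 [ 567. -259.  190.] [ 594. -243.  200.]
side2 200 29 [ 567. -260.  200.] [ 594. -243.  210.]
side2 210 38 [ 560. -273.  210.] [ 599. -241.  220.]
top2 (np.float64(373.2475917411961), np.float64(188.9589533916772))
top2 180 2 [ 569. -258.  187.] [ 575. -252.  187.]
top2 190 3 [ 571. -258.  190.] [ 577. -252.  193.]
top2 200 1 [ 568. -259.  203.] [ 568. -259.  203.]
```

View pics/e3.png

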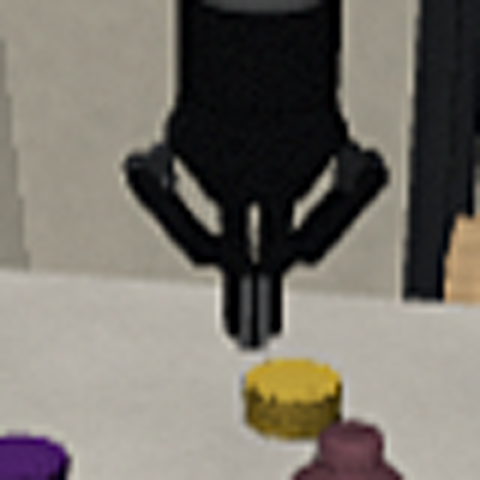

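```bash
python3 plan.py 430 -120 60 194.6
```

```text
t 3.63 pos [ 579.7 -259.9  151.3] rpy [ 1.8000e+02 -1.0000e-02 -1.6595e+02] q [-0.17  0.44 -0.04 -0.   -1.08  0.41] F [-0.1 -0.1  0.2] open -0.2
turn [ 0.     -0.     -0.0031] rows 0.1
then offset [0.4385 0.6925 0.3653] rows 5.5
```

```bash
python3 -m jog '{"dr":[[0,0,-0.003],[0,0,0],[0,0,0],[0,0,0],[0,0,0],[0,0,0],[0,0,0],[0,0,0],[0,0,0],[0,0,0]],"offset":[[0.073,0.115,0],[0.073,0.115,0],[0.073,0.115,0],[0.073,0.115,0],[0.073,0.115,0],[0.073,0.115,0],[0,0,0.15],[0,0,0.15],[0,0,0.06],[0,0,0]],"jaw":[-1,-1,-1,-1,-1,-1,-1,-1,-1,-1]}' 40
python3 -m jog '{"dr":[[0,0,0],[0,0,0],[0,0,0],[0,0,0],[0,0,0]],"offset":[[0,0,0.05],[0,0,0.03],[0,0,0.03],[0,0,0],[0,0,0]],"jaw":[-1,-1,-1,-1,-1]}' 40
python3 - <<'E'
from h import *
from rig import telemetry
s=telemetry.sense();print(s["position"],s["opening"],s["wrist_force"])
f=grab("side","side3"); u,v=proj(f,s["position"]); print(u,v)
u0,v0=int(u)-40,int(v)-50
crop("side3",u0,u0+80,v0,v0+80,6,"e4"); print(u0,v0)
f=grab("top","top3"); u,v=proj(f,s["position"]); print(u,v)
u0,v0=int(u)-40,int(v)-50
crop("top3",u0,u0+80,v0,v0+80,6,"e5"); print(u0,v0)
E
```

```text
time_s: 4.47
position: [427.6, -120.2, 58.6]
ee_rot: [3.14, -0.007, -2.887]
wrist_force: [-0.5, -1.0, -0.4]
opening: 0.004
time_s: 4.88
position: [430.8, -120.5, 34.2]
ee_rot: [-3.141, 0.0, -2.887]
wrist_force: [-0.1, 0.1, -0.5]
opening: 0.002
[ 430.80321332 -120.46785973   34.15451761] 0.0019876034621380888 [-0.06469534  0.13056309 -0.54025775]
356.44711388602735 207.59391273847586
316 157
327.6192862161278 240.7578143378577
287 190
```

View pics/e4.png

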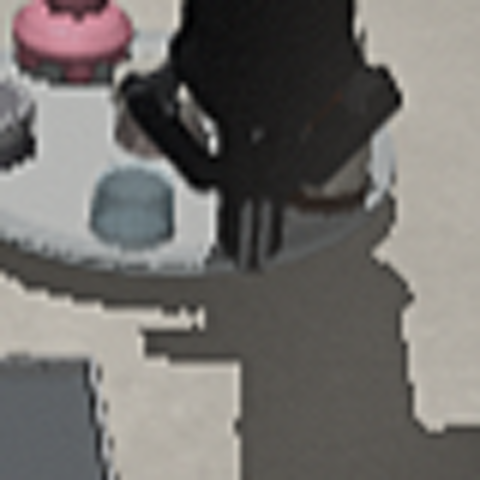

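View pics/e5.png

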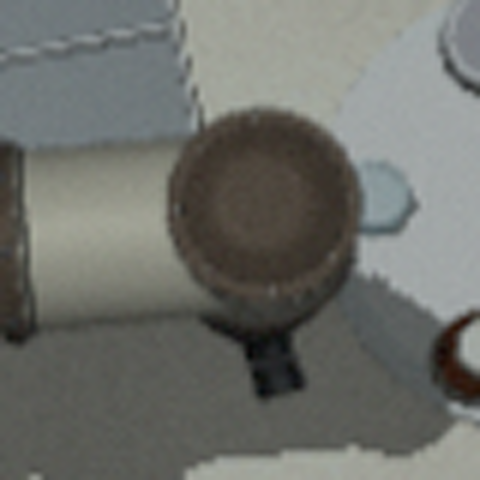

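```bash
python3 -m jog '{"dr":[[0,0,0],[0,0,0],[0,0,0],[0,0,0]],"offset":[[0,0,0.05],[0,0,0.05],[0,0,0.012],[0,0,0]],"jaw":[-1,-1,-1,-1]}' 40
python3 -m jog '{"dr":[[0,0,0],[0,0,0],[0,0,0]],"offset":[[0,0,0.008],[0,0,0.008],[0,0,0.008]],"jaw":[-1,-1,-1]}' 40
python3 - <<'E'
from h import *
from rig import telemetry
s=telemetry.sense();print(s["position"],s["wrist_force"],s["time_s"])
f=grab("side","side4"); u,v=proj(f,s["position"]); print(u,v)
u0,v0=int(u)-40,int(v)-50
crop("side4",u0,u0+80,v0,v0+80,6,"e6"); print(u0,v0)
E
```

```text
time_s: 5.32
position: [430.2, -120.4, 5.7]
ee_rot: [3.141, -0.001, -2.887]
wrist_force: [-1.3, -0.4, -0.2]
opening: 0.001
time_s: 5.57
position: [431.1, -120.3, 0.4]
ee_rot: [-3.141, 0.001, -2.887]
wrist_force: [-0.7, -0.1, -0.9]
opening: 0.0
[ 4.31116603e+02 -1.20329243e+02  3.62337873e-01] [-0.66564818 -0.13046468 -0.93651862] 5.5667
355.4831689870832 217.68323780223568
315 167
```

View pics/e6.png

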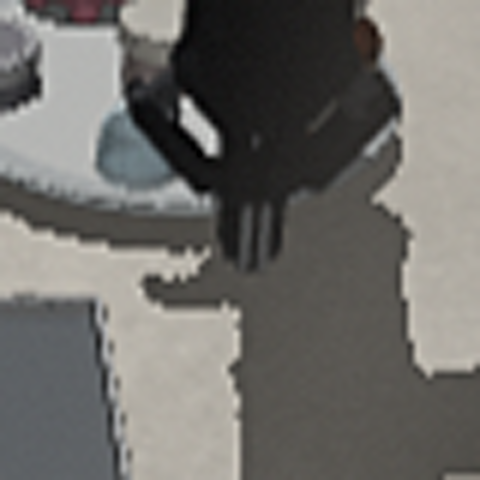

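```bash
python3 -m jog '{"dr":[[0,0,0],[0,0,0],[0,0,0]],"offset":[[0,0,0.006],[0,0,0.006],[0,0,0]],"jaw":[-1,-1,-1]}' 40
```

```text
time_s: 5.87
position: [430.4, -120.3, -3.3]
ee_rot: [3.142, -0.0, -2.887]
wrist_force: [-1.1, 0.0, 0.2]
opening: -0.001
```

```bash
python3 -m jog '{"dr":[[0,0,0],[0,0,0],[0,0,0],[0,0,0]],"offset":[[0,0,0.016],[0,0,0.016],[0,0,0],[0,0,0]],"jaw":[-1,-1,-1,-1]}' 40
python3 -m jog '{"dr":[[0,0,0],[0,0,0],[0,0,0]],"offset":[[0,0,0.006],[0,0,0.006],[0,0,0]],"jaw":[-1,-1,-1]}' 40
```

```text
time_s: 6.2
position: [430.2, -120.4, -11.5]
ee_rot: [3.141, -0.001, -2.887]
wrist_force: [-0.5, -0.0, -0.3]
opening: 0.004
time_s: 6.45
position: [430.4, -120.4, -14.3]
ee_rot: [3.141, -0.0, -2.887]
wrist_force: [-0.1, -0.1, -0.6]
opening: 0.002
```

```bash
python3 -m jog '{"dr":[[0,0,0],[0,0,0],[0,0,0]],"offset":[[0,0,0.006],[0,0,0.006],[0,0,0]],"jaw":[-1,-1,-1]}' 40
```

```text
time_s: 6.7
position: [430.4, -120.4, -17.3]
ee_rot: [3.141, -0.0, -2.887]
wrist_force: [0.0, -0.2, 0.3]
opening: 0.0
```

```bash
python3 -m jog '{"dr":[[0,0,0],[0,0,0]],"offset":[[0,0,0.006],[0,0,0]],"jaw":[-1,-1]}' 40;  python3 -m jog '{"dr":[[0,0,0],[0,0,0]],"offset":[[0,0,0.006],[0,0,0]],"jaw":[-1,-1]}' 40
```

```text
time_s: 6.87
position: [430.4, -120.3, -18.8]
ee_rot: [3.142, -0.0, -2.887]
wrist_force: [-0.4, -0.4, 0.0]
opening: 0.0
time_s: 7.03
position: [430.4, -120.4, -20.3]
ee_rot: [3.142, -0.0, -2.887]
wrist_force: [-0.0, -0.1, 0.4]
opening: -0.001
```

```bash
python3 -m jog '{"dr":[[0,0,0],[0,0,0]],"offset":[[0,0,0.006],[0,0,0]],"jaw":[-1,-1]}' 40;  python3 -m jog '{"dr":[[0,0,0],[0,0,0]],"offset":[[0,0,0.006],[0,0,0]],"jaw":[-1,-1]}' 40
python3 - <<'E'
from h import *
from rig import telemetry
s=telemetry.sense();print(s["position"],s["wrist_force"],s["time_s"])
f=grab("side","side5"); u,v=proj(f,s["position"]); print(u,v)
u0,v0=int(u)-40,int(v)-50
crop("side5",u0,u0+80,v0,v0+80,6,"e7"); print(u0,v0)
E
```

```text
time_s: 7.2
position: [430.4, -120.4, -21.8]
ee_rot: [3.142, -0.0, -2.887]
wrist_force: [1.7, 0.1, 0.0]
opening: 0.001
time_s: 7.37
position: [430.4, -120.4, -23.3]
ee_rot: [3.142, -0.0, -2.887]
wrist_force: [-0.6, -0.8, -0.1]
opening: -0.002
[ 430.39115207 -120.35102626  -23.28405871] [-0.61012482 -0.75897761 -0.08743441] 7.3667
355.1567877187569 224.59636854333786
315 174
```

View pics/e7.png

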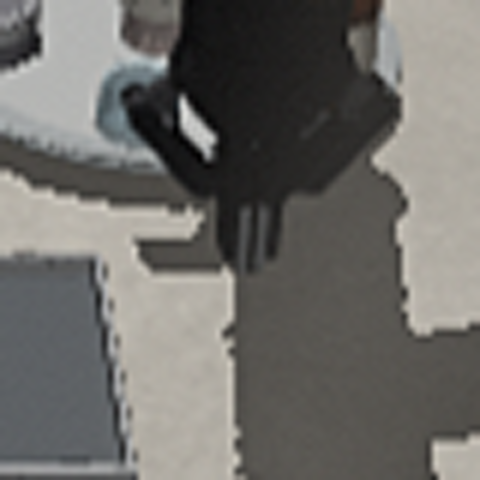

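Run:
```python
from h import *
f=ld("side5")
for z in(0,5,10):print(z,proj(f,[430.4,-120.4,z]),onz(f,356.5,218.5,z).round(1))
P=pts(f);m=(np.abs(P[...,0]-430)<20)&(np.abs(P[...,1]+120)<25)&(P[...,2]<60)&(P[...,2]>5);print(P[m].min(0),P[m].max(0),m.sum())
```

```text
0 (np.float64(355.72883006868926), np.float64(217.80044101489457)) [ 428.  -117.2    0. ]
5 (np.float64(355.8534702223279), np.float64(216.3271079815741)) [ 427.9 -109.6    5. ]
10 (np.float64(355.9785983648326), np.float64(214.8480065815181)) [ 427.8 -102.1   10. ]
[ 410.36222746 -129.42671193    5.50866525] [ 449.67507683 -103.75538097   59.52359207] 201
```

Tips look within ~2 mm of the table; one or two more millimetres should show contact.

```bash
python3 -m jog '{"dr":[[0,0,0],[0,0,0]],"offset":[[0,0,0.005],[0,0,0]],"jaw":[-1,-1]}' 40;  python3 -m jog '{"dr":[[0,0,0],[0,0,0]],"offset":[[0,0,0.005],[0,0,0]],"jaw":[-1,-1]}' 40
```

```text
time_s: 7.58
position: [430.4, -120.3, -24.5]
ee_rot: [3.142, -0.0, -2.887]
wrist_force: [0.9, 0.2, -0.2]
opening: 0.003
time_s: 7.75
position: [430.6, -120.4, -24.8]
ee_rot: [-3.141, -0.0, -2.887]
wrist_force: [-2.4, 1.2, 9.3]
opening: 0.003
```

```bash
sed -i 's/    yaw=np.degrees/    p=p+np.array([0,0,24.5])\n    yaw=np.degrees/; s/"pos"/"TRUEpos"/' plan.py; python3 plan.py 577.5 -256.5 37 194.6
```

```text
t 7.75 TRUEpos [ 4.306e+02 -1.204e+02 -3.000e-01] rpy [-179.99   -0.   -165.39] q [ 0.09  0.42 -0.69  0.   -0.46  0.16] F [-2.4  1.2  9.3] open 0.2
turn [-0.0001 -0.      0.0001] rows 0.0
then offset [-0.4313 -0.6751 -0.1493] rows 5.0
```

```bash
python3 -m jog '{"dr":[[0,0,0],[0,0,0],[0,0,0],[0,0,0],[0,0,0],[0,0,0],[0,0,0],[0,0,0],[0,0,0],[0,0,0]],"offset":[[0,0,-0.15],[0,0,-0.15],[0,0,-0.15],[0,0,-0.15],[-0.072,-0.1125,0],[-0.072,-0.1125,0],[-0.072,-0.1125,0],[-0.072,-0.1125,0],[-0.072,-0.1125,0],[-0.072,-0.1125,0]],"jaw":[1,1,1,1,1,1,1,1,1,1]}' 40
python3 -m jog '{"dr":[[0,0,0],[0,0,0],[0,0,0],[0,0,0]],"offset":[[0,0,0],[0,0,0.11],[0,0,0.11],[0,0,0]],"jaw":[1,1,1,1]}' 40
python3 plan.py 577.5 -256.5 37 194.6
python3 - <<'E'
from h import *
grab("side","side6")
crop("side6",260,390,110,200,6,"f1")
E
```

```text
time_s: 8.58
position: [578.3, -257.7, 124.1]
ee_rot: [3.141, -0.0, -2.887]
wrist_force: [-0.1, 2.0, 0.6]
opening: 1.005
time_s: 8.92
position: [572.9, -255.1, 63.3]
ee_rot: [3.135, -0.01, -2.889]
wrist_force: [-0.8, -0.0, -1.3]
opening: 1.002
t 8.92 TRUEpos [ 572.9 -255.1   87.8] rpy [ 179.61   -0.58 -165.53] q [-0.16  0.52 -0.15 -0.   -0.91  0.42] F [-0.8 -0.  -1.3] open 85.2
turn [ 0.0022 -0.0032 -0.0007] rows 0.0
then offset [-0.0163 -0.0101  0.2032] rows 1.2
```

View pics/f1.png

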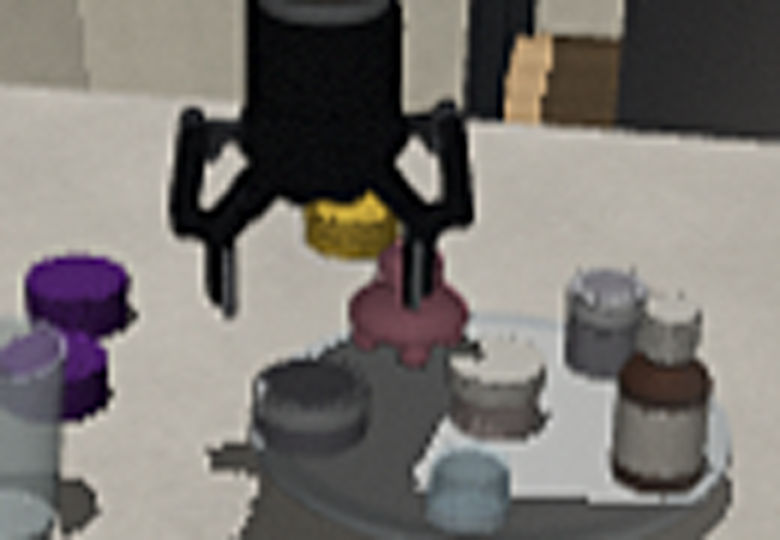

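```bash
python3 -m jog '{"dr":[[0,0,0],[0,0,0],[0,0,0],[0,0,0],[0,0,0]],"offset":[[0,0,0],[0,0,0.07],[0,0,0.07],[0,0,0.05],[0,0,0]],"jaw":[1,1,1,1,1]}' 40
python3 -m jog '{"dr":[[0,0,0],[0,0,0]],"offset":[[0,0,0],[0,0,0]],"jaw":[1,1]}'
python3 plan.py 577.5 -256.5 37 194.6
```

```text
time_s: 9.38
position: [577.0, -256.1, 21.5]
ee_rot: [3.141, -0.001, -2.887]
wrist_force: [-0.6, -0.3, -0.6]
opening: 0.998
time_s: 9.55
position: [579.1, -256.8, 24.2]
ee_rot: [-3.139, 0.003, -2.886]
wrist_force: [-0.5, 0.5, 0.5]
opening: 1.0
t 9.55 TRUEpos [ 579.1 -256.8   48.7] rpy [-179.88    0.19 -165.37] q [-0.16  0.57 -0.19  0.   -0.81  0.42] F [-0.5  0.5  0.5] open 85.0
turn [-0.0007  0.001   0.0002] rows 0.0
then offset [0.006  0.0027 0.0468] rows 0.3
```

```bash
python3 -m jog '{"dr":[[0,0,0],[0,0,0],[0,0,0],[0,0,0],[0,0,0],[0,0,0],[0,0,0],[0,0,0],[0,0,0],[0,0,0]],"offset":[[0.004,0,0.02],[0,0,0.022],[0,0,0],[0,0,0],[0,0,0],[0,0,0],[0,0,0],[0,0,0],[0,0,0],[0,0,0]],"jaw":[1,1,1,-1,-1,-1,-1,-1,-1,-1]}' 40
python3 plan.py 577.5 -256.5 150 189
python3 - <<'E'
from h import *
grab("side","side7")
crop("side7",260,390,110,200,6,"f2")
E
```

```text
time_s: 10.38
position: [577.1, -256.9, 11.9]
ee_rot: [-3.141, 0.001, -2.887]
wrist_force: [0.4, -0.2, 3.8]
opening: 0.661
t 10.38 TRUEpos [ 577.1 -256.9   36.4] rpy [-1.7996e+02  5.0000e-02 -1.6540e+02] q [-0.16  0.58 -0.2   0.   -0.79  0.42] F [ 0.4 -0.2  3.8] open 56.2
turn [-0.0002  0.0003  0.0311] rows 0.8
then offset [-0.0018  0.0012 -0.4544] rows 2.8
```

View pics/f2.png

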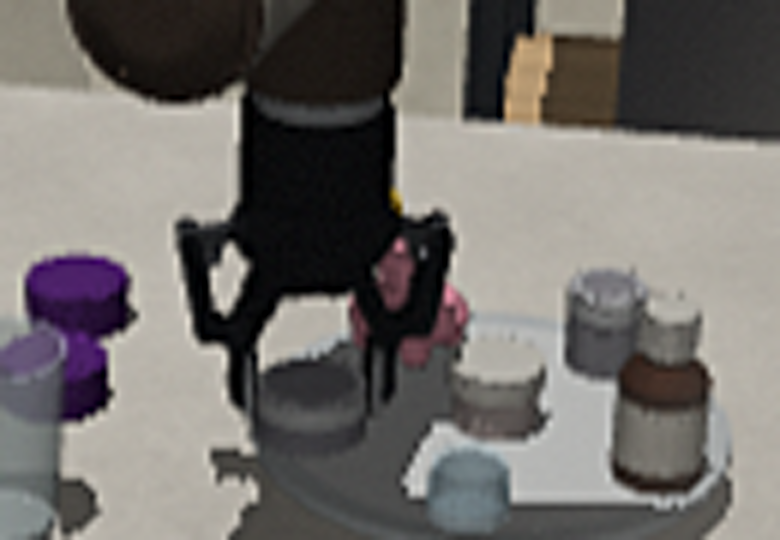

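```bash
python3 -m jog '{"dr":[[0,0,0],[0,0,0],[0,0,0],[0,0,0.031],[0,0,0]],"offset":[[0,0,-0.1],[0,0,-0.15],[0,0,-0.15],[0,0,0],[0,0,0]],"jaw":[-1,-1,-1,-1,-1]}' 40
python3 plan.py 506.6 241.5 130 189
```

```text
time_s: 10.85
position: [577.6, -256.8, 113.7]
ee_rot: [-3.141, 0.004, -2.986]
wrist_force: [0.1, 0.4, -2.1]
opening: 0.664
t 10.85 TRUEpos [ 577.6 -256.8  138.2] rpy [-179.95    0.25 -171.11] q [-0.16  0.47 -0.1  -0.   -0.99  0.32] F [ 0.1  0.4 -2.1] open 56.4
turn [-0.0003  0.0014 -0.0006] rows 0.0
then offset [-0.0314  2.0129  0.0327] rows 12.3
```

```bash
python3 -m jog '{"dr":[[0,0,0],[0,0,0],[0,0,0],[0,0,0],[0,0,0],[0,0,0],[0,0,0],[0,0,0],[0,0,0],[0,0,0]],"offset":[[-0.002,0.144,0],[-0.002,0.144,0],[-0.002,0.144,0],[-0.002,0.144,0],[-0.002,0.144,0],[-0.002,0.144,0],[-0.002,0.144,0],[-0.002,0.144,0],[-0.002,0.144,0],[-0.002,0.144,0]],"jaw":[-1,-1,-1,-1,-1,-1,-1,-1,-1,-1]}' 40
python3 -m jog '{"dr":[[0,0,0],[0,0,0],[0,0,0],[0,0,0],[0,0,0],[0,0,0],[0,0,0]],"offset":[[-0.002,0.144,0],[-0.002,0.144,0],[-0.002,0.144,0],[-0.002,0.12,0],[0,0,0.15],[0,0,0.1],[0,0,0]],"jaw":[-1,-1,-1,-1,-1,-1,-1]}' 40
python3 -m jog '{"dr":[[0,0,0],[0,0,0]],"offset":[[0,0,0],[0,0,0]],"jaw":[-1,-1]}'
python3 plan.py 506.6 241.5 12 189
python3 - <<'E'
from h import *
grab("side","side8");grab("top","top8")
crop("side8",240,390,210,360,4,"f3");crop("top8",170,330,150,250,5,"f4")
E
```

```text
time_s: 11.68
position: [522.9, 100.6, 109.4]
ee_rot: [-3.141, -0.005, -2.983]
wrist_force: [0.5, -0.1, -1.2]
opening: 0.664
time_s: 12.27
position: [500.0, 233.3, 42.0]
ee_rot: [-3.135, -0.014, -2.983]
wrist_force: [-0.5, -0.9, -1.9]
opening: 0.662
time_s: 12.43
position: [506.0, 236.1, 49.3]
ee_rot: [-3.141, 0.0, -2.984]
wrist_force: [0.8, -0.2, -0.9]
opening: 0.658
t 12.43 TRUEpos [506.  236.1  73.8] rpy [-1.7997e+02  1.0000e-02 -1.7095e+02] q [ 0.73  0.44 -0.36  0.   -0.78 -0.57] F [ 0.8 -0.2 -0.9] open 56.0
turn [-0.0001  0.0001  0.0003] rows 0.0
then offset [-0.0059  0.0211  0.2471] rows 1.5
```

View pics/f3.png

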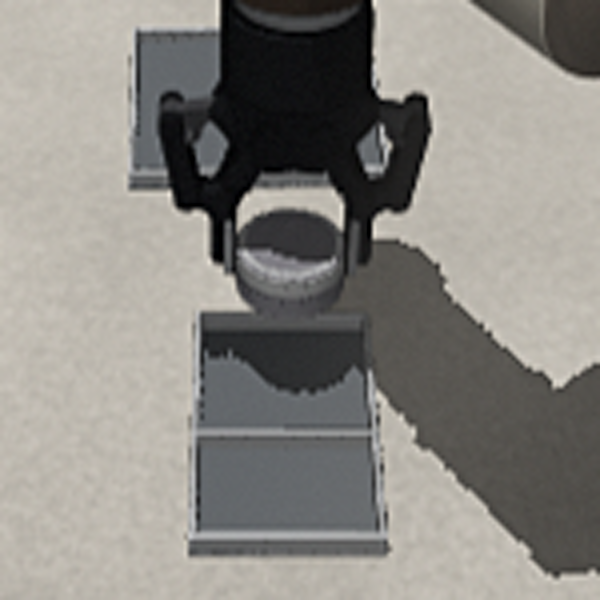

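View pics/f4.png

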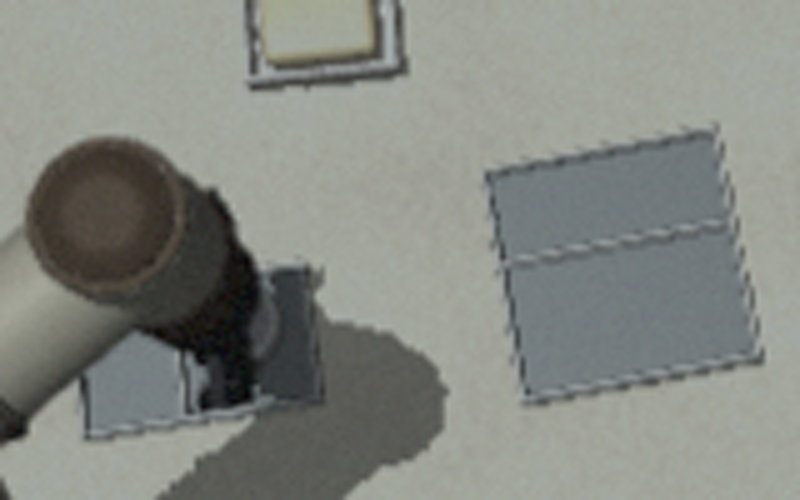

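```bash
python3 -m jog '{"dr":[[0,0,0],[0,0,0],[0,0,0],[0,0,0],[0,0,0]],"offset":[[-0.006,0.021,0],[0,0,0.08],[0,0,0.08],[0,0,0.06],[0,0,0]],"jaw":[-1,-1,-1,-1,-1]}' 40
python3 -m jog '{"dr":[[0,0,0],[0,0,0]],"offset":[[0,0,0],[0,0,0]],"jaw":[-1,-1]}'
python3 plan.py 506.6 241.5 11 189
```

```text
time_s: 12.95
position: [504.9, 240.7, -8.0]
ee_rot: [-3.14, -0.004, -2.985]
wrist_force: [0.3, -0.1, -2.1]
opening: 0.665
time_s: 13.12
position: [507.3, 242.5, -4.7]
ee_rot: [3.14, 0.003, -2.984]
wrist_force: [0.4, -0.2, -0.5]
opening: 0.661
t 13.12 TRUEpos [507.3 242.5  19.8] rpy [ 1.7993e+02  1.4000e-01 -1.7097e+02] q [ 0.73  0.52 -0.39  0.   -0.66 -0.58] F [ 0.4 -0.2 -0.5] open 56.2
turn [0.0004 0.0008 0.0002] rows 0.0
then offset [ 0.0034 -0.0034  0.0354] rows 0.2
```

Down 8 mm, then feel the floor, then open.

```bash
python3 -m jog '{"dr":[[0,0,0],[0,0,0],[0,0,0],[0,0,0]],"offset":[[0,0,0.016],[0,0,0.014],[0,0,0],[0,0,0]],"jaw":[-1,-1,-1,-1]}' 40
python3 -m jog '{"dr":[[0,0,0],[0,0,0]],"offset":[[0,0,0.005],[0,0,0]],"jaw":[-1,-1]}'
python3 - <<'E'
from h import *
grab("side","side9")
crop("side9",260,360,240,350,5,"f5")
E
```

```text
time_s: 13.45
position: [506.2, 241.7, -13.4]
ee_rot: [3.142, 0.0, -2.984]
wrist_force: [0.5, 0.9, -1.3]
opening: 0.663
time_s: 13.62
position: [506.5, 241.8, -14.1]
ee_rot: [3.141, 0.001, -2.984]
wrist_force: [-2.0, -0.0, 3.1]
opening: 0.665
```

View pics/f5.png

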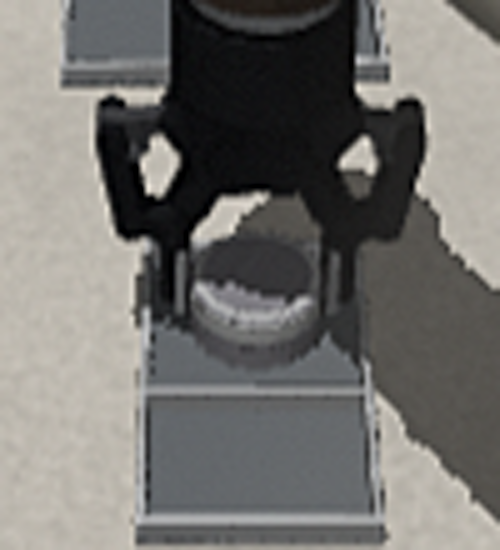

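```bash
python3 -m jog '{"dr":[[0,0,0],[0,0,0],[0,0,0],[0,0,0],[0,0,0],[0,0,0],[0,0,0],[0,0,0],[0,0,0],[0,0,0]],"offset":[[0,0,0],[0,0,0],[0,0,0],[0,0,-0.04],[0,0,-0.12],[0,0,-0.16],[0,0,-0.16],[0,0,-0.12],[0,0,0],[0,0,0]],"jaw":[0.6,0.6,0.6,0.6,0.6,0.6,0.6,0.6,0.6,0.6]}' 40
python3 plan.py 402.5 -242 165 155
python3 - <<'E'
from h import *
grab("side","side10")
crop("side10",240,360,240,350,5,"f6")
E
```

```text
time_s: 14.5
position: [507.2, 242.5, 138.2]
ee_rot: [3.138, 0.005, -2.984]
wrist_force: [-0.3, -0.2, 0.0]
opening: 0.799
t 14.5 TRUEpos [507.2 242.5 162.7] rpy [ 179.81    0.29 -171.  ] q [ 0.73  0.33 -0.25 -0.   -0.98 -0.58] F [-0.3 -0.2  0. ] open 68.0
turn [0.0015 0.0013 0.1889] rows 4.9
then offset [-0.4395 -1.9335 -0.0093] rows 12.1
```

View pics/f6.png

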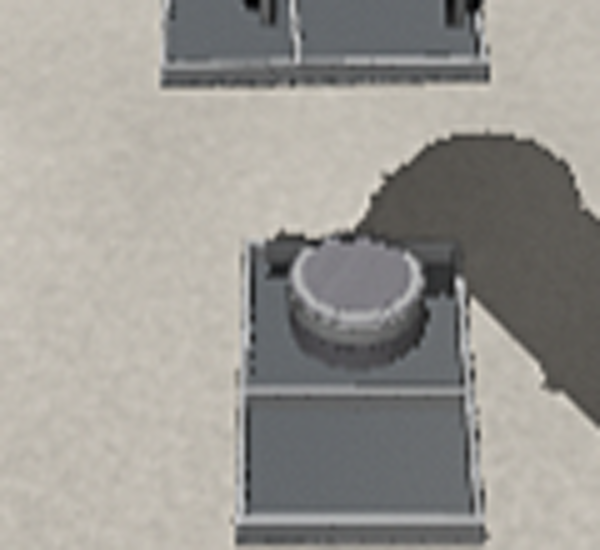

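```bash
python3 -m jog '{"dr":[[0,0,0.038],[0,0,0.038],[0,0,0.038],[0,0,0.038],[0,0,0.037],[0,0,0],[0,0,0],[0,0,0],[0,0,0],[0,0,0]],"offset":[[0,0,0],[0,0,0],[0,0,0],[0,0,0],[0,0,0],[-0.034,-0.149,0],[-0.034,-0.149,0],[-0.034,-0.149,0],[-0.034,-0.149,0],[-0.034,-0.149,0]],"jaw":[0.6,0.6,0.6,0.6,0.6,0.6,0.6,0.6,0.6,0.6]}' 40
python3 -m jog '{"dr":[[0,0,0],[0,0,0],[0,0,0],[0,0,0],[0,0,0],[0,0,0],[0,0,0],[0,0,0],[0,0,0],[0,0,0]],"offset":[[-0.034,-0.149,0],[-0.034,-0.149,0],[-0.034,-0.149,0],[-0.034,-0.149,0],[-0.034,-0.149,0],[-0.034,-0.149,0],[-0.034,-0.149,0],[-0.034,-0.149,0],[0,0,0],[0,0,0]],"jaw":[0.6,0.6,0.6,0.6,0.6,0.6,0.6,0.6,0.6,0.6]}' 40
python3 plan.py 402.5 -242 61 155
python3 - <<'E'
from h import *
ft=grab("top","top11");grab("side","side11")
crop("top11",330,430,180,270,6,"g1");crop("side11",280,400,100,210,5,"g2")
P=pts(ft)
for k,c,z in(("flat",(507,242),32),):
    m=(np.hypot(P[...,0]-c[0],P[...,1]-c[1])<45)&(abs(P[...,2]-z)<4);q=P[m];print(k,m.sum(),((q.min(0)+q.max(0))/2).round(1),q.mean(0).round(1))
E
```

```text
time_s: 15.38
position: [464.0, 52.9, 133.6]
ee_rot: [-3.139, -0.003, 2.705]
wrist_force: [0.4, -0.2, -0.0]
opening: 0.804
time_s: 16.22
position: [399.6, -245.3, 133.4]
ee_rot: [-3.141, -0.004, 2.7]
wrist_force: [0.5, -0.1, 0.1]
opening: 0.803
t 16.22 TRUEpos [ 399.6 -245.3  157.9] rpy [-179.97   -0.23  154.7 ] q [-0.2   0.19 -0.47 -0.   -0.91 -0.24] F [ 0.5 -0.1  0.1] open 68.3
turn [-0.0002 -0.0013 -0.0016] rows 0.0
then offset [-0.0049  0.0168  0.3878] rows 2.4
flat 183 [510.4 241.7  32. ] [509.2 240.3  32.2]
```

View pics/g1.png

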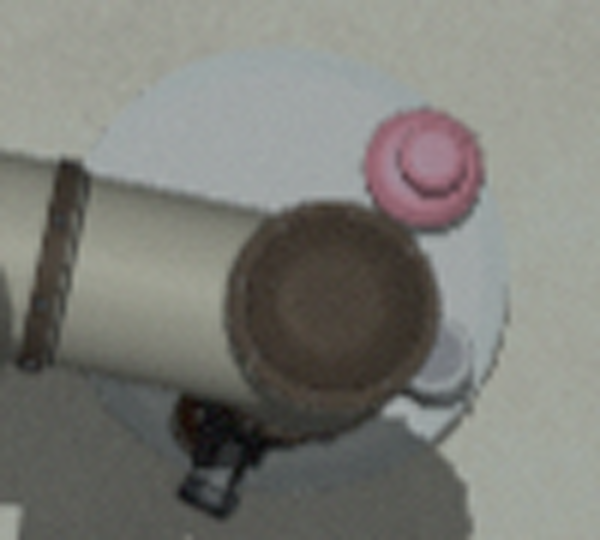

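View pics/g2.png

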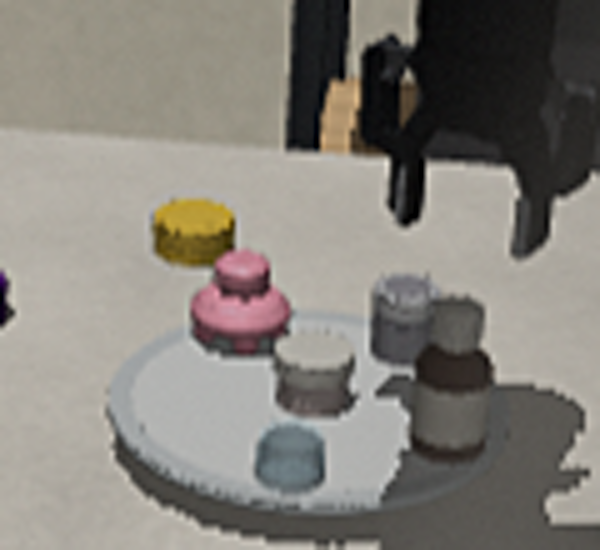

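```bash
python3 -m jog '{"dr":[[0,0,0],[0,0,0],[0,0,0],[0,0,0],[0,0,0],[0,0,0]],"offset":[[-0.005,0.017,0],[0,0,0.1],[0,0,0.1],[0,0,0.08],[0,0,0],[0,0,0]],"jaw":[0.6,0.6,0.6,0.6,0.6,0.6]}' 40
python3 plan.py 402.5 -242 61 155
```

```text
time_s: 16.82
position: [404.5, -239.4, 64.7]
ee_rot: [-3.141, -0.002, 2.708]
wrist_force: [0.7, -0.0, 0.7]
opening: 0.801
t 16.82 TRUEpos [ 404.5 -239.4   89.2] rpy [-1.7995e+02 -1.3000e-01  1.5514e+02] q [-0.19  0.29 -0.55  0.   -0.73 -0.25] F [ 0.7 -0.   0.7] open 68.1
turn [-0.0003 -0.0007  0.0008] rows 0.0
then offset [ 0.0029 -0.0129  0.1129] rows 0.7
```

```bash
python3 -m jog '{"dr":[[0,0,0],[0,0,0],[0,0,0],[0,0,0],[0,0,0],[0,0,0],[0,0,0],[0,0,0],[0,0,0],[0,0,0]],"offset":[[0.003,-0.008,0.04],[0,0,0.04],[0,0,0.03],[0,0,0],[0,0,0],[0,0,0],[0,0,0],[0,0,0],[0,0,0],[0,0,0]],"jaw":[0.6,0.6,0.6,0.6,-1,-1,-1,-1,-1,-1]}' 40
python3 plan.py 402.5 -242 61 155
python3 - <<'E'
from h import *
grab("side","side12");crop("side12",280,400,100,210,5,"g3")
E
```

```text
time_s: 17.65
position: [403.6, -242.2, 38.7]
ee_rot: [3.141, 0.002, 2.705]
wrist_force: [-0.5, 1.6, 5.0]
opening: 0.516
t 17.65 TRUEpos [ 403.6 -242.2   63.2] rpy [1.7999e+02 9.0000e-02 1.5501e+02] q [-0.19  0.33 -0.58  0.   -0.66 -0.24] F [-0.5  1.6  5. ] open 43.9
turn [0.     0.0005 0.0001] rows 0.0
then offset [ 0.0043 -0.001   0.009 ] rows 0.1
```

View pics/g3.png

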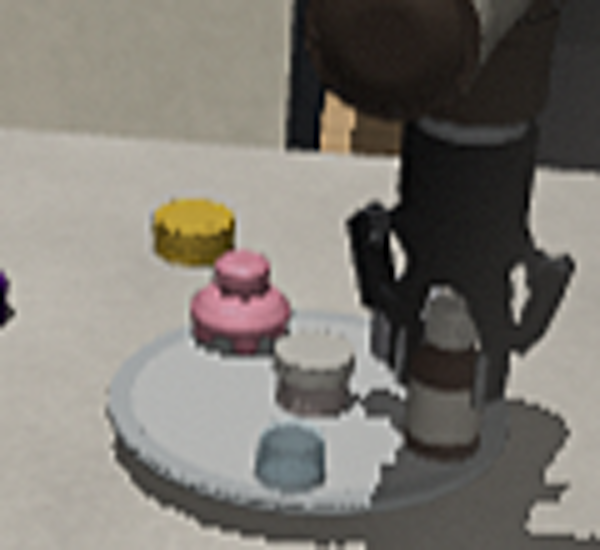

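```bash
python3 -m jog '{"dr":[[0,0,0],[0,0,0],[0,0,0],[0,0,0],[0,0,-0.038],[0,0,-0.038],[0,0,-0.038],[0,0,-0.038],[0,0,-0.037],[0,0,0]],"offset":[[0,0,-0.06],[0,0,-0.12],[0,0,-0.16],[0,0,-0.14],[0,0,0],[0,0,0],[0,0,0],[0,0,0],[0,0,0],[0,0,0]],"jaw":[-1,-1,-1,-1,-1,-1,-1,-1,-1,-1]}' 40
python3 plan.py 494.3 319.5 160 189
```

```text
time_s: 18.53
position: [402.8, -242.0, 157.6]
ee_rot: [3.141, 0.0, -2.983]
wrist_force: [-0.5, 0.3, -1.3]
opening: 0.519
t 18.53 TRUEpos [ 402.8 -242.   182.1] rpy [ 1.7999e+02  2.0000e-02 -1.7091e+02] q [-0.19  0.17 -0.43 -0.   -0.97  0.35] F [-0.5  0.3 -1.3] open 44.1
turn [0.0001 0.0001 0.0005] rows 0.0
then offset [-0.7129  2.161   0.0885] rows 13.9
```

```bash
python3 -m jog '{"dr":[[0,0,0],[0,0,0],[0,0,0],[0,0,0],[0,0,0],[0,0,0],[0,0,0],[0,0,0],[0,0,0],[0,0,0]],"offset":[[-0.0445,0.135,0],[-0.0445,0.135,0],[-0.0445,0.135,0],[-0.0445,0.135,0],[-0.0445,0.135,0],[-0.0445,0.135,0],[-0.0445,0.135,0],[-0.0445,0.135,0],[-0.0445,0.135,0],[-0.0445,0.135,0]],"jaw":[-1,-1,-1,-1,-1,-1,-1,-1,-1,-1]}' 40
python3 -m jog '{"dr":[[0,0,0],[0,0,0],[0,0,0],[0,0,0],[0,0,0],[0,0,0],[0,0,0],[0,0,0],[0,0,0],[0,0,0]],"offset":[[-0.0445,0.135,0],[-0.0445,0.135,0],[-0.0445,0.135,0],[-0.0445,0.135,0],[-0.0445,0.135,0],[-0.0445,0.135,0],[0,0,0.12],[0,0,0.12],[0,0,0],[0,0,0]],"jaw":[-1,-1,-1,-1,-1,-1,-1,-1,-1,-1]}' 40
python3 -m jog '{"dr":[[0,0,0],[0,0,0]],"offset":[[0,0,0],[0,0,0]],"jaw":[-1,-1]}'
python3 plan.py 494.3 319.5 38 189
python3 - <<'E'
from h import *
grab("side","side13");crop("side13",260,360,230,350,5,"g4")
E
```

```text
time_s: 19.37
position: [459.8, 110.5, 157.8]
ee_rot: [3.141, 0.0, -2.988]
wrist_force: [0.6, 1.0, -1.6]
opening: 0.518
time_s: 20.2
position: [493.5, 318.1, 96.2]
ee_rot: [-3.138, -0.003, -2.986]
wrist_force: [1.1, 1.4, -0.6]
opening: 0.518
time_s: 20.37
position: [495.6, 319.8, 99.9]
ee_rot: [3.139, 0.004, -2.985]
wrist_force: [-0.1, -0.3, -0.5]
opening: 0.522
t 20.37 TRUEpos [495.6 319.8 124.4] rpy [ 179.88    0.21 -171.05] q [ 0.85  0.42 -0.23  0.   -0.92 -0.69] F [-0.1 -0.3 -0.5] open 44.4
turn [ 0.0007  0.0011 -0.0003] rows 0.0
then offset [ 5.200e-03 -3.000e-04  3.458e-01] rows 2.1
```

View pics/g4.png

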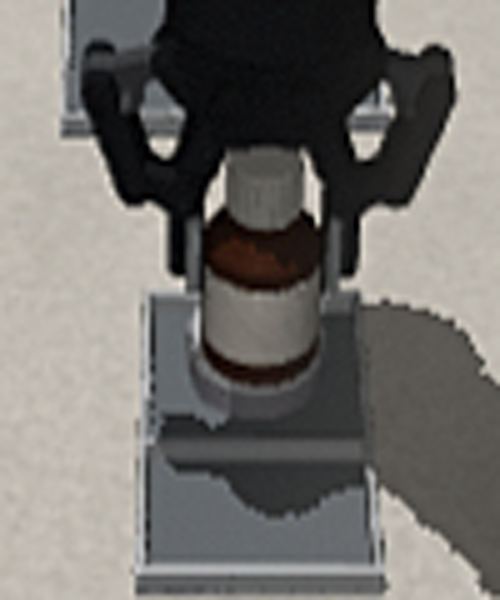

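```bash
python3 -m jog '{"dr":[[0,0,0],[0,0,0],[0,0,0],[0,0,0],[0,0,0],[0,0,0],[0,0,0]],"offset":[[0.003,0,0.08],[0,0,0.09],[0,0,0.08],[0,0,0.06],[0,0,0],[0,0,0],[0,0,0]],"jaw":[-1,-1,-1,-1,-1,-1,-1]}' 40
python3 plan.py 494.3 319.5 37.2 189
```

```text
time_s: 21.0
position: [494.7, 319.9, 22.1]
ee_rot: [3.14, 0.003, -2.984]
wrist_force: [-0.3, 0.2, 0.3]
opening: 0.521
t 21.0 TRUEpos [494.7 319.9  46.6] rpy [ 1.7989e+02  1.7000e-01 -1.7099e+02] q [ 0.85  0.51 -0.3   0.   -0.75 -0.69] F [-0.3  0.2  0.3] open 44.3
turn [0.0006 0.001  0.    ] rows 0.0
then offset [ 0.002  -0.0014  0.0375] rows 0.2
```

```bash
python3 -m jog '{"dr":[[0,0,0],[0,0,0],[0,0,0],[0,0,0]],"offset":[[0,0,0.012],[0,0,0.012],[0,0,0.007],[0,0,0]],"jaw":[-1,-1,-1,-1]}' 40
python3 -m jog '{"dr":[[0,0,0],[0,0,0]],"offset":[[0,0,0.005],[0,0,0]],"jaw":[-1,-1]}'
```

```text
time_s: 21.33
position: [493.8, 319.3, 12.9]
ee_rot: [3.141, 0.001, -2.984]
wrist_force: [0.4, 0.6, 0.6]
opening: 0.52
time_s: 21.5
position: [493.8, 319.3, 12.8]
ee_rot: [3.141, 0.001, -2.984]
wrist_force: [-2.8, -0.7, 7.2]
opening: 0.52
```

```bash
python3 -m jog '{"dr":[[0,0,0],[0,0,0],[0,0,0],[0,0,-0.038],[0,0,-0.038],[0,0,-0.038],[0,0,-0.038],[0,0,-0.038],[0,0,-0.038],[0,0,-0.038]],"offset":[[0,0,0],[0,0,0],[0,0,0],[0,0,0],[0,0,0],[0,0,0],[0,0,0],[0,0,0],[0,0,0],[0,0,0]],"jaw":[0.35,0.35,0.35,0.35,0.35,0.35,0.35,0.35,0.35,0.35]}' 20
python3 -m jog '{"dr":[[0,0,-0.038],[0,0,-0.038],[0,0,-0.038],[0,0,-0.038],[0,0,-0.038],[0,0,-0.038],[0,0,0],[0,0,0],[0,0,0]],"offset":[[0,0,0],[0,0,0],[0,0,0],[0,0,0],[0,0,0],[0,0,0],[0,0,0],[0,0,0],[0,0,0]],"jaw":[0.35,0.35,0.35,0.35,0.35,0.35,0.35,0.35,0.35]}' 20
python3 plan.py 494.3 319.5 37.2 279
python3 - <<'E'
from h import *
grab("side","side14");crop("side14",260,360,230,350,5,"g5")
E
```

```text
time_s: 22.33
position: [493.5, 318.9, 10.8]
ee_rot: [3.142, -0.0, -2.143]
wrist_force: [-0.5, 0.9, -1.0]
opening: 0.673
time_s: 23.08
position: [493.5, 319.0, 11.0]
ee_rot: [3.141, -0.0, -1.435]
wrist_force: [0.1, 0.6, -0.1]
opening: 0.672
t 23.08 TRUEpos [493.5 319.   35.5] rpy [ 1.7999e+02 -1.0000e-02 -8.2220e+01] q [ 0.85  0.53 -0.31  0.   -0.73  0.86] F [ 0.1  0.6 -0.1] open 57.1
turn [ 0.0001 -0.     -0.0068] rows 0.2
then offset [-0.0017 -0.0034 -0.0068] rows 0.0
```

View pics/g5.png

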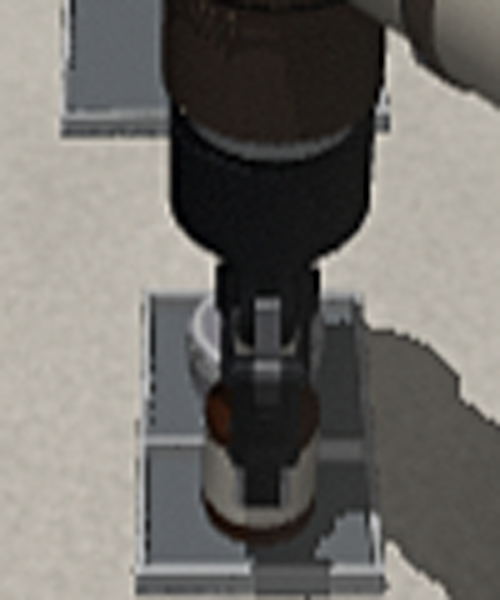

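```bash
python3 -m jog '{"dr":[[0,0,0],[0,0,0],[0,0,0],[0,0,0],[0,0,0],[0,0,0]],"offset":[[0,0,-0.008],[0,0,0],[0,0,0],[0,0,0],[0,0,0],[0,0,0]],"jaw":[-1,-1,-1,-1,-1,-1]}' 20
python3 -m jog '{"dr":[[0,0,0],[0,0,0],[0,0,0],[0,0,0],[0,0,0],[0,0,0],[0,0,0],[0,0,0]],"offset":[[0,0,0],[0,0,0],[0,0,0],[0,0,-0.04],[0,0,-0.12],[0,0,-0.16],[0,0,-0.16],[0,0,-0.06]],"jaw":[0.5,0.5,0.5,0.5,0.5,0.5,0.5,0.5]}' 20
python3 plan.py 490.5 -188.5 150 267
```

```text
time_s: 23.63
position: [493.6, 319.1, 13.2]
ee_rot: [-3.141, 0.0, -1.433]
wrist_force: [0.1, 0.1, 0.3]
opening: 0.522
time_s: 24.3
position: [496.2, 321.0, 155.6]
ee_rot: [-3.132, 0.005, -1.431]
wrist_force: [0.2, 1.2, 0.8]
opening: 0.753
t 24.3 TRUEpos [496.2 321.  180.1] rpy [-179.43    0.31  -82.  ] q [ 0.85  0.36 -0.16  0.   -1.04  0.86] F [0.2 1.2 0.8] open 64.0
turn [-0.003   0.002   0.0611] rows 1.6
then offset [ 2.0363 -0.0838  0.1203] rows 12.4
```

```bash
python3 -m jog '{"dr":[[0,0,0.031],[0,0,0.03],[0,0,0],[0,0,0],[0,0,0],[0,0,0],[0,0,0],[0,0,0],[0,0,0],[0,0,0]],"offset":[[0,0,0],[0,0,0],[0.145,-0.0055,0],[0.145,-0.0055,0],[0.145,-0.0055,0],[0.145,-0.0055,0],[0.145,-0.0055,0],[0.145,-0.0055,0],[0.145,-0.0055,0],[0.145,-0.0055,0]],"jaw":[0.5,0.5,0.5,0.5,0.5,0.5,0.5,0.5,0.5,0.5]}' 20
python3 -m jog '{"dr":[[0,0,0],[0,0,0],[0,0,0],[0,0,0],[0,0,0],[0,0,0],[0,0,0],[0,0,0],[0,0,0],[0,0,0]],"offset":[[0.145,-0.0055,0],[0.145,-0.0055,0],[0.145,-0.0055,0],[0.145,-0.0055,0],[0.145,-0.0055,0],[0.145,-0.0055,0],[0,0,0.15],[0,0,0.15],[0,0,0],[0,0,0]],"jaw":[0.5,0.5,0.5,0.5,0.5,0.5,0.5,0.5,0.5,0.5]}' 20
python3 -m jog '{"dr":[[0,0,0],[0,0,0]],"offset":[[0,0,0],[0,0,0]],"jaw":[0.5,0.5]}' 20
python3 plan.py 490.5 -188.5 34 267
python3 - <<'E'
from h import *
grab("side","side15");crop("side15",280,400,100,210,5,"g6")
crop("side15",250,350,240,350,5,"g8")
f=grab("top","top15");crop("top15",330,430,180,270,6,"g7")
crop("top15",170,330,170,250,5,"g9")
P=pts(f)
for k,c,z in(("flat",(507,242),32),("cap",(494,319),98),("tall",(434,-356),78),("mass",(539,-357),88)):
    m=(np.hypot(P[...,0]-c[0],P[...,1]-c[1])<45)&(abs(P[...,2]-z)<4);q=P[m];print(k,m.sum(),((q.min(0)+q.max(0))/2).round(1),q.mean(0).round(1))
E
```

```text
time_s: 25.13
position: [488.8, 27.2, 149.3]
ee_rot: [-3.14, 0.0, -1.624]
wrist_force: [0.1, -0.6, -0.2]
opening: 0.75
time_s: 25.97
position: [484.6, -189.0, 72.7]
ee_rot: [3.138, -0.0, -1.624]
wrist_force: [0.2, 0.0, 0.9]
opening: 0.749
time_s: 26.13
position: [487.8, -188.7, 75.8]
ee_rot: [-3.137, -0.001, -1.623]
wrist_force: [1.2, -0.0, 0.2]
opening: 0.747
t 26.13 TRUEpos [ 487.8 -188.7  100.3] rpy [-1.7972e+02 -4.0000e-02 -9.2970e+01] q [-0.06  0.35 -0.42  0.   -0.8   1.58] F [ 1.2 -0.   0.2] open 63.5
turn [-0.0016 -0.0002  0.0002] rows 0.0
then offset [-0.0012 -0.0109  0.2652] rows 1.6
flat 175 [509.9 241.6  32. ] [508.5 240.1  32.2]
cap 45 [497.3 315.8  98. ] [497.8 317.1  97.8]
tall 109 [ 434.7 -356.1   77.9] [ 435.7 -356.5   77.9]
mass 66 [ 541.2 -358.    88. ] [ 539.1 -358.    88.2]
```

View pics/g6.png

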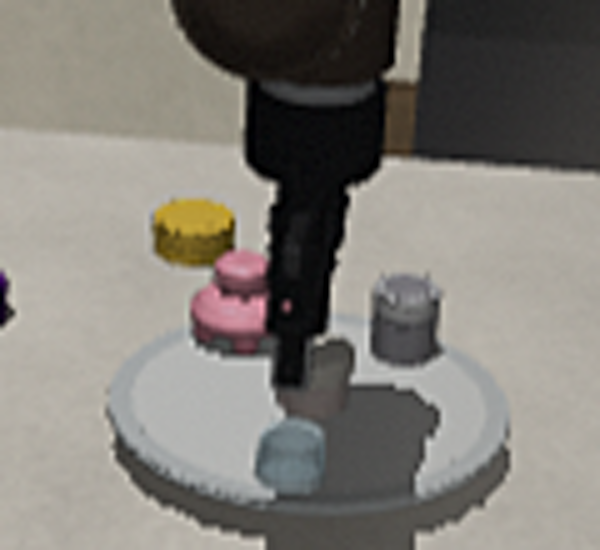

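View pics/g8.png

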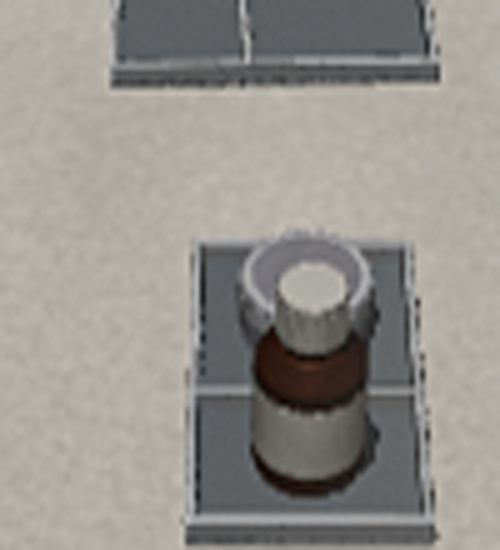

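View pics/g9.png

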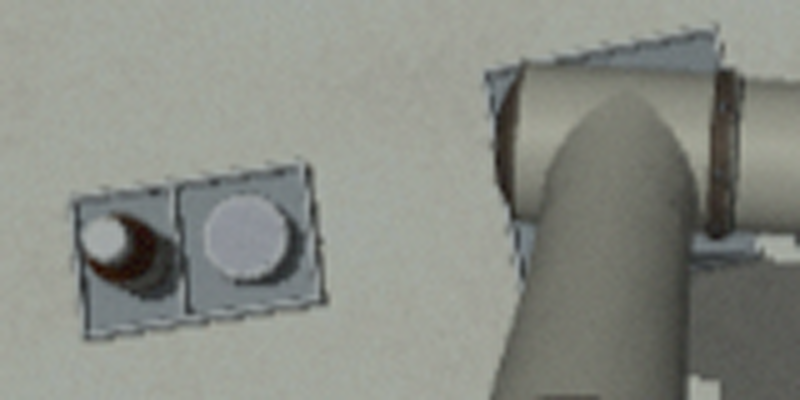

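```bash
python3 -m jog '{"dr":[[0,0,0],[0,0,0],[0,0,0],[0,0,0],[0,0,0],[0,0,0]],"offset":[[0,-0.004,0.08],[0,0,0.08],[0,0,0.06],[0,0,0],[0,0,0],[0,0,0]],"jaw":[0.5,0.5,0.5,0.5,0.5,0.5]}' 20
python3 plan.py 490.5 -188.5 34 267
```

```text
time_s: 26.73
position: [488.0, -188.9, 19.7]
ee_rot: [-3.139, -0.0, -1.623]
wrist_force: [0.6, -0.0, -0.3]
opening: 0.751
t 26.73 TRUEpos [ 488.  -188.9   44.2] rpy [-1.7984e+02 -2.0000e-02 -9.3010e+01] q [-0.06  0.43 -0.47  0.   -0.66  1.58] F [ 0.6 -0.  -0.3] open 63.9
turn [-0.0009 -0.0001 -0.    ] rows 0.0
then offset [-0.002  -0.0098  0.0407] rows 0.3
```

```bash
python3 -m jog '{"dr":[[0,0,0],[0,0,0],[0,0,0],[0,0,0],[0,0,0],[0,0,0],[0,0,0],[0,0,0],[0,0,0],[0,0,0]],"offset":[[0,-0.008,0.02],[0,0,0.016],[0,0,0],[0,0,0],[0,0,0],[0,0,0],[0,0,0],[0,0,0],[0,0,0],[0,0,0]],"jaw":[0.5,0.5,0.5,-1,-1,-1,-1,-1,-1,-1]}' 20
python3 plan.py 490.5 -188.5 34 177
python3 - <<'E'
from h import *
grab("side","side16");crop("side16",280,400,100,210,5,"k1")
E
```

```text
time_s: 27.57
position: [488.9, -189.0, 9.5]
ee_rot: [-3.141, -0.0, -1.624]
wrist_force: [-0.2, -0.8, 4.1]
opening: 0.473
t 27.57 TRUEpos [ 488.9 -189.    34. ] rpy [-1.7997e+02 -1.0000e-02 -9.3050e+01] q [-0.06  0.45 -0.48  0.   -0.64  1.58] F [-0.2 -0.8  4.1] open 40.2
turn [-2.000e-04  1.000e-04  4.997e-01] rows 12.9
then offset [-0.0062  0.0024 -0.0001] rows 0.0
```

View pics/k1.png

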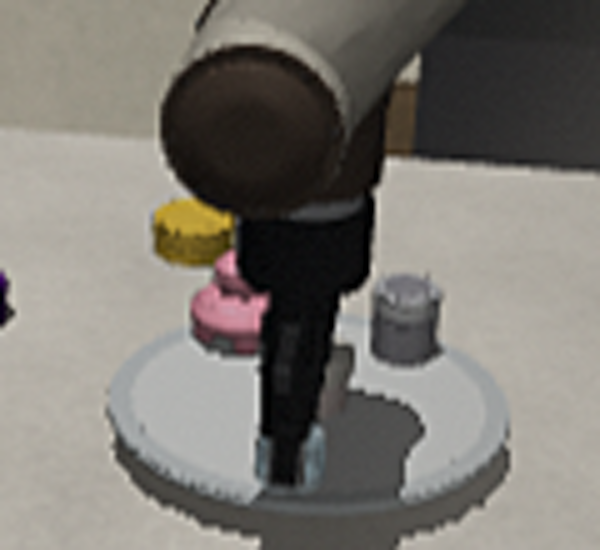

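```bash
python3 -m jog '{"dr":[[0,0,0],[0,0,0],[0,0,0.0385],[0,0,0.0385],[0,0,0.0385],[0,0,0.0385],[0,0,0.0385],[0,0,0.0385],[0,0,0.0385],[0,0,0.0385]],"offset":[[0,0,0],[0,0,0],[0,0,0],[0,0,0],[0,0,0],[0,0,0],[0,0,0],[0,0,0],[0,0,0],[0,0,0]],"jaw":[0.4,0.4,0.4,0.4,0.4,0.4,0.4,0.4,0.4,0.4]}' 20
python3 -m jog '{"dr":[[0,0,0.0385],[0,0,0.0385],[0,0,0.0385],[0,0,0.0385],[0,0,0.0385],[0,0,0],[0,0,0]],"offset":[[0,0,0],[0,0,0],[0,0,0],[0,0,0],[0,0,0],[0,0,0],[0,0,0]],"jaw":[0.4,0.4,0.4,0.4,0.4,0.4,0.4]}' 20
python3 plan.py 490.5 -189 34 177
python3 -m jog '{"dr":[[0,0,0],[0,0,0],[0,0,0],[0,0,0],[0,0,0],[0,0,0]],"offset":[[0,0,0],[0,0,0],[0,0,0],[0,0,0],[0,0,0],[0,0,0]],"jaw":[-1,-1,-1,-1,-1,-1]}' 25
python3 - <<'E'
from h import *
grab("side","side17");crop("side17",280,400,100,210,5,"k2")
E
```

```text
time_s: 28.45
position: [488.3, -188.9, 8.7]
ee_rot: [3.141, -0.001, -2.598]
wrist_force: [-0.6, -0.2, 1.4]
opening: 0.704
time_s: 29.03
position: [488.4, -188.9, 8.8]
ee_rot: [3.142, -0.001, 3.09]
wrist_force: [0.6, 0.3, 0.0]
opening: 0.697
t 29.03 TRUEpos [ 488.4 -188.9   33.3] rpy [ 1.8000e+02 -4.0000e-02  1.7702e+02] q [-0.06  0.45 -0.48 -0.   -0.64  0.01] F [0.6 0.3 0. ] open 59.2
turn [ 0.     -0.0002  0.0001] rows 0.0
then offset [-0.0084  0.0001 -0.0028] rows 0.1
time_s: 29.53
position: [488.8, -188.9, 9.2]
ee_rot: [-3.142, 0.0, 3.087]
wrist_force: [-0.4, -0.1, 0.9]
opening: 0.462
```

View pics/k2.png

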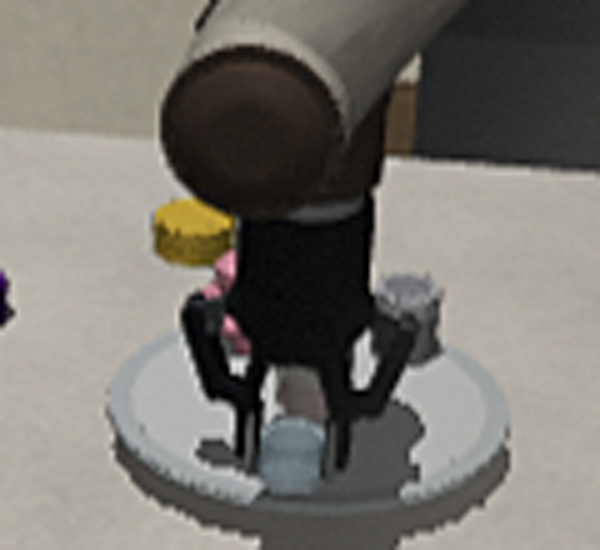

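```bash
python3 -m jog '{"dr":[[0,0,0],[0,0,0],[0,0,0],[0,0,0],[0,0,0],[0,0,0]],"offset":[[0,0,-0.06],[0,0,-0.13],[0,0,-0.16],[0,0,-0.12],[0,0,0],[0,0,0]],"jaw":[-1,-1,-1,-1,-1,-1]}' 25
python3 plan.py 493.6 319.1 120 177
```

```text
time_s: 30.08
position: [489.8, -189.0, 128.6]
ee_rot: [3.141, 0.005, 3.087]
wrist_force: [0.0, 0.9, -0.3]
opening: 0.459
t 30.08 TRUEpos [ 489.8 -189.   153.1] rpy [179.99   0.28 176.85] q [-0.06  0.29 -0.35 -0.   -0.93  0.  ] F [ 0.   0.9 -0.3] open 39.0
turn [ 0.0001  0.0015 -0.0008] rows 0.0
then offset [0.0912 2.0303 0.1323] rows 12.4
```

```bash
python3 -m jog '{"dr":[[0,0,0],[0,0,0],[0,0,0],[0,0,0],[0,0,0],[0,0,0],[0,0,0],[0,0,0],[0,0,0],[0,0,0]],"offset":[[0.006,0.135,0],[0.006,0.135,0],[0.006,0.135,0],[0.006,0.135,0],[0.006,0.135,0],[0.006,0.135,0],[0.006,0.135,0],[0.006,0.135,0],[0.006,0.135,0],[0.006,0.135,0]],"jaw":[-1,-1,-1,-1,-1,-1,-1,-1,-1,-1]}' 25
python3 -m jog '{"dr":[[0,0,0],[0,0,0],[0,0,0],[0,0,0],[0,0,0],[0,0,0],[0,0,0],[0,0,0],[0,0,0],[0,0,0]],"offset":[[0.006,0.135,0],[0.006,0.135,0],[0.006,0.135,0],[0.006,0.135,0],[0.006,0.14,0],[0,0,0],[0,0,0],[0,0,0],[0,0,0],[0,0,0]],"jaw":[-1,-1,-1,-1,-1,-1,-1,-1,-1,-1]}' 25
python3 plan.py 493.6 319.1 120 177
```

```text
time_s: 30.92
position: [490.8, 150.0, 124.9]
ee_rot: [-3.14, -0.003, 3.087]
wrist_force: [1.0, -1.0, 0.4]
opening: 0.461
time_s: 31.75
position: [493.9, 317.6, 126.3]
ee_rot: [-3.141, -0.001, 3.085]
wrist_force: [0.8, -0.7, 0.0]
opening: 0.463
t 31.75 TRUEpos [493.9 317.6 150.8] rpy [-1.7995e+02 -5.0000e-02  1.7677e+02] q [ 0.85  0.39 -0.2  -0.   -0.98 -0.9 ] F [ 0.8 -0.7  0. ] open 39.3
turn [-0.0003 -0.0003 -0.0013] rows 0.0
then offset [0.0016 0.0059 0.1232] rows 0.8
```

```bash
python3 -m jog '{"dr":[[0,0,0],[0,0,0],[0,0,0],[0,0,0],[0,0,0],[0,0,0]],"offset":[[0.0015,0.006,0.06],[0,0,0.06],[0,0,0],[0,0,0],[0,0,0],[0,0,0]],"jaw":[-1,-1,-1,-1,-1,-1]}' 25
python3 plan.py 493.6 319.1 75.5 177
python3 - <<'E'
from h import *
grab("side","side18");crop("side18",250,360,220,340,5,"k3")
grab("top","top18");crop("top18",170,330,170,250,5,"k4")
E
```

```text
time_s: 32.25
position: [494.4, 320.7, 97.8]
ee_rot: [3.14, 0.001, 3.086]
wrist_force: [0.1, 0.2, -0.5]
opening: 0.462
t 32.25 TRUEpos [494.4 320.7 122.3] rpy [1.7992e+02 8.0000e-02 1.7684e+02] q [ 0.85  0.42 -0.23  0.   -0.92 -0.91] F [ 0.1  0.2 -0.5] open 39.2
turn [ 0.0004  0.0005 -0.0009] rows 0.0
then offset [ 0.003  -0.0066  0.1873] rows 1.1
```

View pics/k3.png

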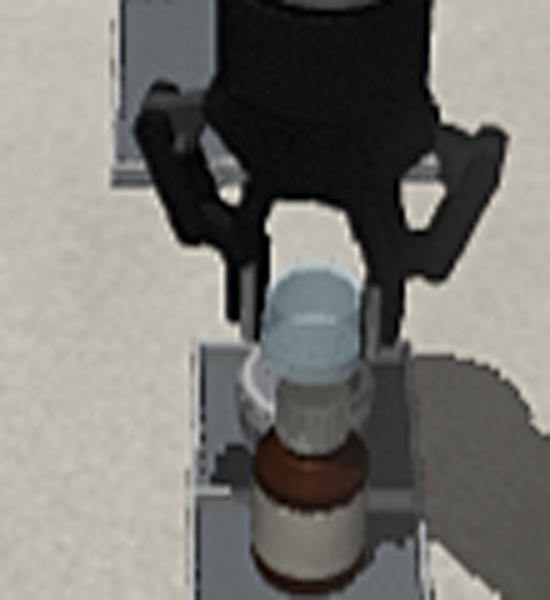

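View pics/k4.png

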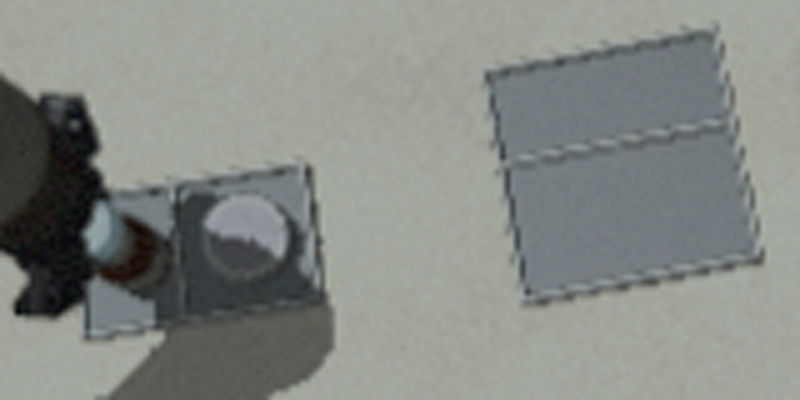

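```bash
python3 -m jog '{"dr":[[0,0,0],[0,0,0],[0,0,0],[0,0,0],[0,0,0],[0,0,0]],"offset":[[0.002,-0.004,0.03],[0,0,0.03],[0,0,0],[0,0,0],[0,0,0],[0,0,0]],"jaw":[-1,-1,-1,-1,-1,-1]}' 25
python3 plan.py 493.6 319.1 75.5 177
```

```text
time_s: 32.85
position: [493.4, 319.7, 81.7]
ee_rot: [3.142, 0.0, 3.087]
wrist_force: [-0.7, 0.2, -0.7]
opening: 0.458
t 32.85 TRUEpos [493.4 319.7 106.2] rpy [1.8000e+02 1.0000e-02 1.7687e+02] q [ 0.85  0.44 -0.25  0.   -0.88 -0.91] F [-0.7  0.2 -0.7] open 39.0
turn [ 0.      0.0001 -0.0007] rows 0.0
then offset [-0.0011 -0.0024  0.123 ] rows 0.7
```

Within 0.6 mm. Lower slowly.

```bash
python3 -m jog '{"dr":[[0,0,0],[0,0,0],[0,0,0],[0,0,0],[0,0,0],[0,0,0]],"offset":[[-0.0005,-0.002,0.02],[0,0,0.02],[0,0,0.02],[0,0,0.02],[0,0,0],[0,0,0]],"jaw":[-1,-1,-1,-1,-1,-1]}' 25
python3 -m jog '{"dr":[[0,0,0],[0,0,0],[0,0,0],[0,0,0]],"offset":[[0,0,0.012],[0,0,0.012],[0,0,0.007],[0,0,0]],"jaw":[-1,-1,-1,-1]}' 25
python3 plan.py 493.6 319.1 75.5 177
```

```text
time_s: 33.35
position: [493.1, 318.8, 61.0]
ee_rot: [-3.141, -0.001, 3.087]
wrist_force: [0.8, -0.1, 0.2]
opening: 0.46
time_s: 33.68
position: [493.1, 318.9, 53.4]
ee_rot: [-3.141, -0.001, 3.087]
wrist_force: [0.1, 0.1, 0.4]
opening: 0.461
t 33.68 TRUEpos [493.1 318.9  77.9] rpy [-1.7997e+02 -4.0000e-02  1.7685e+02] q [ 0.85  0.47 -0.28 -0.   -0.82 -0.9 ] F [0.1 0.1 0.4] open 39.2
turn [-0.0002 -0.0002 -0.0008] rows 0.0
then offset [-0.002   0.0011  0.0096] rows 0.1
```

```bash
python3 -m jog '{"dr":[[0,0,0],[0,0,0],[0,0,0]],"offset":[[0,0,0.006],[0,0,0.003],[0,0,0]],"jaw":[-1,-1,-1]}' 25
python3 -m jog '{"dr":[[0,0,0],[0,0,0]],"offset":[[0,0,0.004],[0,0,0]],"jaw":[-1,-1]}' 25
```

```text
time_s: 33.93
position: [493.3, 319.0, 51.5]
ee_rot: [-3.141, -0.0, 3.087]
wrist_force: [-0.8, -0.4, -0.8]
opening: 0.46
time_s: 34.1
position: [493.6, 319.2, 51.0]
ee_rot: [3.141, 0.001, 3.087]
wrist_force: [-0.0, -0.1, 2.2]
opening: 0.459
```

```bash
python3 -m jog '{"dr":[[0,0,0],[0,0,0],[0,0,0],[0,0,0],[0,0,0],[0,0,0],[0,0,0],[0,0,0],[0,0,0],[0,0,0]],"offset":[[0,0,0],[0,0,0],[0,0,0],[0,0,0],[0,0,-0.04],[0,0,-0.1],[0,0,-0.14],[0,0,-0.14],[0,0,0],[0,0,0]],"jaw":[0.0,0.2,0.5,0.5,0.5,0.5,0.5,0.5,0.5,0.5]}' 20
python3 plan.py 539.5 -357.5 170 237
python3 - <<'E'
from h import *
f=grab("side","side19");crop("side19",250,360,240,350,5,"k5")
E
```

```text
time_s: 34.93
position: [494.5, 320.3, 159.2]
ee_rot: [3.136, 0.004, 3.087]
wrist_force: [0.4, -0.7, -0.6]
opening: 0.751
t 34.93 TRUEpos [494.5 320.3 183.7] rpy [179.7    0.25 176.86] q [ 0.85  0.36 -0.16  0.   -1.05 -0.9 ] F [ 0.4 -0.7 -0.6] open 63.9
turn [ 0.0008  0.0021 -0.3341] rows 8.6
then offset [ 2.1756 -1.6276  0.0548] rows 16.6
```

View pics/k5.png

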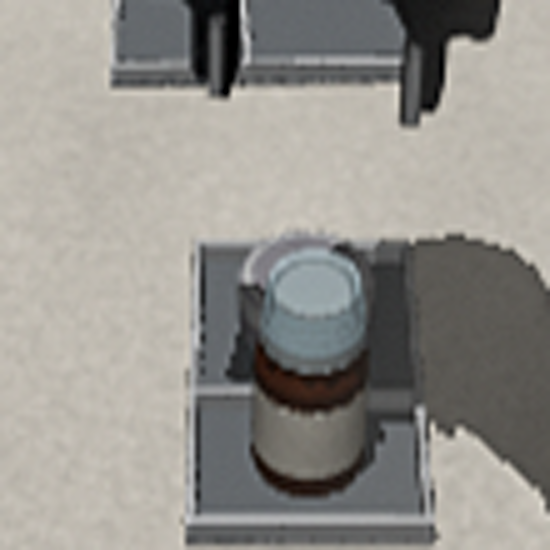

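```bash
python3 -m jog '{"dr":[[0,0,0.036],[0,0,0.036],[0,0,0.036],[0,0,0.036],[0,0,0.036],[0,0,0.036],[0,0,0.036],[0,0,0.036],[0,0,0],[0,0,0]],"offset":[[0,0,0],[0,0,0],[0,0,0],[0,0,0],[0,0,0],[0,0,0],[0,0,0],[0,0,0],[0,0,0],[0,0,0]],"jaw":[0.5,0.5,0.5,0.5,0.5,0.5,0.5,0.5,0.5,0.5]}' 40
python3 plan.py 539.5 -357.5 170 125
python3 - <<'E'
from h import *
f=grab("top","top20")
crop("top20",330,430,180,270,6,"k6")
P=pts(f)
for k,c,z in(("tall",(434,-356),78),("mass",(539,-357),88),("jar",(485,-281),68)):
    m=(np.hypot(P[...,0]-c[0],P[...,1]-c[1])<45)&(abs(P[...,2]-z)<4);q=P[m];print(k,m.sum(),((q.min(0)+q.max(0))/2).round(1),q.mean(0).round(1))
E
```

```text
time_s: 35.82
position: [492.8, 318.5, 154.4]
ee_rot: [-3.139, 0.0, 2.185]
wrist_force: [0.0, -0.2, 0.9]
opening: 0.75
t 35.82 TRUEpos [492.8 318.5 178.9] rpy [-1.7985e+02  2.0000e-02  1.2517e+02] q [ 0.85  0.36 -0.16 -0.   -1.05 -1.81] F [ 0.  -0.2  0.9] open 63.8
turn [-0.0008  0.0001  0.0009] rows 0.0
then offset [-2.3223 -1.3979  0.0358] rows 16.5
tall 104 [ 434.3 -356.    78. ] [ 434.8 -356.9   78.1]
mass 59 [ 539.9 -358.8   88. ] [ 539.7 -356.8   87.6]
jar 139 [ 487.1 -281.    67.9] [ 487.2 -280.8   68.1]
```

View pics/k6.png

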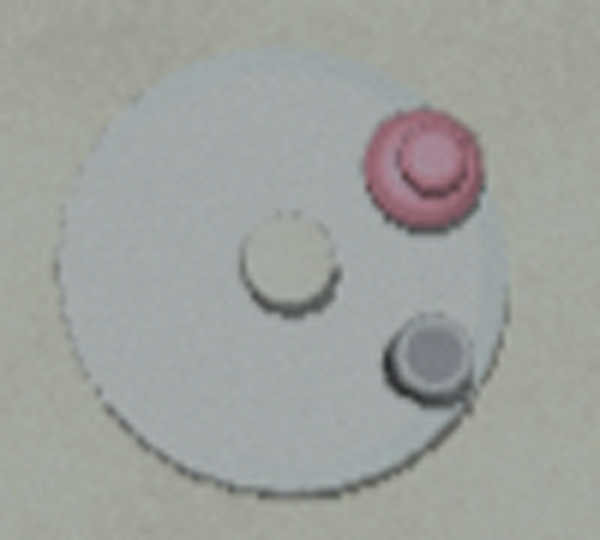

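Unmoved. Go to the massager: 18 rows of (−0.129, −0.0775).

```bash
python3 -m jog '{"dr":[[0,0,0],[0,0,0],[0,0,0],[0,0,0],[0,0,0],[0,0,0],[0,0,0],[0,0,0],[0,0,0],[0,0,0]],"offset":[[-0.129,-0.0775,0],[-0.129,-0.0775,0],[-0.129,-0.0775,0],[-0.129,-0.0775,0],[-0.129,-0.0775,0],[-0.129,-0.0775,0],[-0.129,-0.0775,0],[-0.129,-0.0775,0],[-0.129,-0.0775,0],[-0.129,-0.0775,0]],"jaw":[0.5,0.5,0.5,0.5,0.5,0.5,0.5,0.5,0.5,0.5]}' 40
python3 -m jog '{"dr":[[0,0,0],[0,0,0],[0,0,0],[0,0,0],[0,0,0],[0,0,0],[0,0,0],[0,0,0],[0,0,0],[0,0,0]],"offset":[[-0.129,-0.0775,0],[-0.129,-0.0775,0],[-0.129,-0.0775,0],[-0.129,-0.0775,0],[-0.129,-0.0775,0],[-0.129,-0.0775,0],[-0.129,-0.0775,0],[-0.129,-0.0775,0],[0,0,0.12],[0,0,0.08]],"jaw":[0.5,0.5,0.5,0.5,0.5,0.5,0.5,0.5,0.5,0.5]}' 40
python3 -m jog '{"dr":[[0,0,0],[0,0,0],[0,0,0],[0,0,0]],"offset":[[0,0,0],[0,0,0],[0,0,0],[0,0,0]],"jaw":[0.5,0.5,0.5,0.5]}' 40
python3 plan.py 539 -357 71 125
python3 - <<'E'
from h import *
grab("side","side21");crop("side21",280,400,100,210,5,"k7")
E
```

```text
time_s: 36.7
position: [519.3, -58.0, 155.6]
ee_rot: [-3.141, -0.0, 2.184]
wrist_force: [0.9, 1.1, 0.0]
opening: 0.75
time_s: 37.53
position: [540.1, -358.7, 103.9]
ee_rot: [3.141, -0.0, 2.18]
wrist_force: [-0.2, 0.7, -2.0]
opening: 0.748
time_s: 37.87
position: [542.0, -356.6, 107.7]
ee_rot: [3.14, 0.003, 2.184]
wrist_force: [-0.4, -0.5, 0.9]
opening: 0.75
t 37.87 TRUEpos [ 542.  -356.6  132.2] rpy [179.91   0.18 125.11] q [-0.33  0.5  -0.06  0.   -1.   -0.63] F [-0.4 -0.5  0.9] open 63.8
turn [0.0005 0.001  0.0006] rows 0.0
then offset [ 0.0055 -0.011   0.2447] rows 1.5
```

View pics/k7.png

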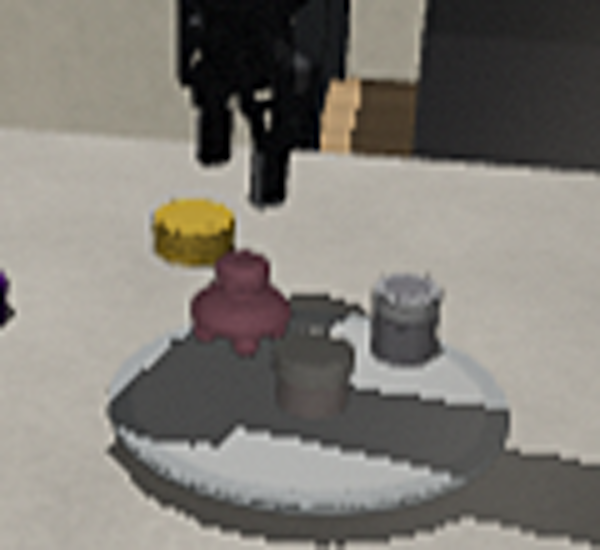

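```bash
python3 -m jog '{"dr":[[0,0,0],[0,0,0],[0,0,0],[0,0,0],[0,0,0],[0,0,0]],"offset":[[0.004,-0.009,0.07],[0,0,0.07],[0,0,0.06],[0,0,0],[0,0,0],[0,0,0]],"jaw":[0.5,0.5,0.5,0.5,0.5,0.5]}' 40
python3 plan.py 539 -357 72 125
```

```text
time_s: 38.42
position: [539.5, -357.3, 57.4]
ee_rot: [3.14, 0.003, 2.183]
wrist_force: [0.9, 0.6, -0.2]
opening: 0.75
t 38.42 TRUEpos [ 539.5 -357.3   81.9] rpy [1.7993e+02 1.5000e-01 1.2507e+02] q [-0.34  0.55 -0.12  0.   -0.9  -0.62] F [ 0.9  0.6 -0.2] open 63.7
turn [0.0004 0.0009 0.0004] rows 0.0
then offset [ 0.0021 -0.0012  0.0398] rows 0.2
```

```bash
python3 -m jog '{"dr":[[0,0,0],[0,0,0],[0,0,0],[0,0,0],[0,0,0],[0,0,0],[0,0,0],[0,0,0],[0,0,0],[0,0,0]],"offset":[[0.001,0,0.02],[0,0,0.016],[0,0,0],[0,0,0],[0,0,0],[0,0,0],[0,0,0],[0,0,0],[0,0,0],[0,0,0]],"jaw":[0.5,0.5,0.5,-1,-1,-1,-1,-1,-1,-1]}' 40
python3 plan.py 539 -357 72 125
python3 - <<'E'
from h import *
grab("side","side22");crop("side22",280,400,100,210,5,"k8")
E
```

```text
time_s: 39.25
position: [538.5, -356.9, 47.1]
ee_rot: [3.141, 0.001, 2.182]
wrist_force: [-1.0, 0.1, 1.9]
opening: 0.391
t 39.25 TRUEpos [ 538.5 -356.9   71.6] rpy [1.7998e+02 4.0000e-02 1.2502e+02] q [-0.34  0.56 -0.13  0.   -0.88 -0.62] F [-1.   0.1  1.9] open 33.2
turn [0.0001 0.0002 0.0001] rows 0.0
then offset [-0.0015  0.0016 -0.0016] rows 0.0
```

View pics/k8.png

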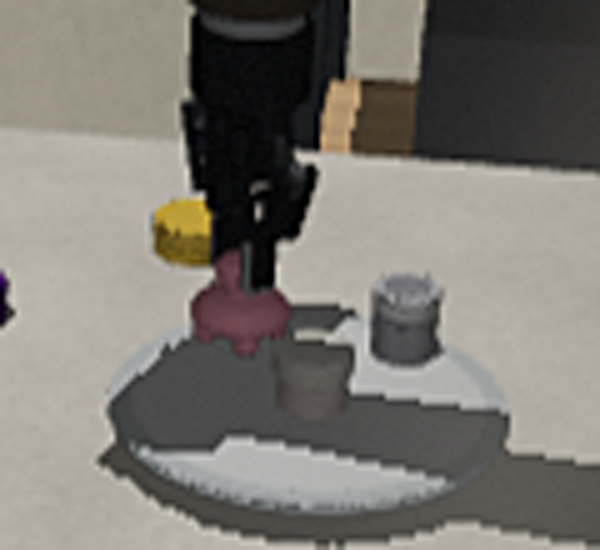

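```bash
python3 -m jog '{"dr":[[0,0,0],[0,0,0],[0,0,0],[0,0,0],[0,0,0],[0,0,0]],"offset":[[0,0,-0.04],[0,0,-0.08],[0,0,-0.12],[0,0,-0.1],[0,0,0],[0,0,0]],"jaw":[-1,-1,-1,-1,-1,-1]}' 40
python3 plan.py 529 -14 157 125
python3 - <<'E'
from h import *
grab("side","side23");crop("side23",280,400,80,210,5,"k9")
E
```

```text
time_s: 39.8
position: [539.0, -356.9, 133.6]
ee_rot: [3.139, 0.003, 2.182]
wrist_force: [-0.6, 0.3, -2.1]
opening: 0.395
t 39.8 TRUEpos [ 539.  -356.9  158.1] rpy [1.7986e+02 1.5000e-01 1.2500e+02] q [-0.34  0.47 -0.04 -0.   -1.05 -0.62] F [-0.6  0.3 -2.1] open 33.6
turn [ 0.0008  0.0008 -0.    ] rows 0.0
then offset [1.1463 0.754  0.0043] rows 8.4
```

View pics/k9.png

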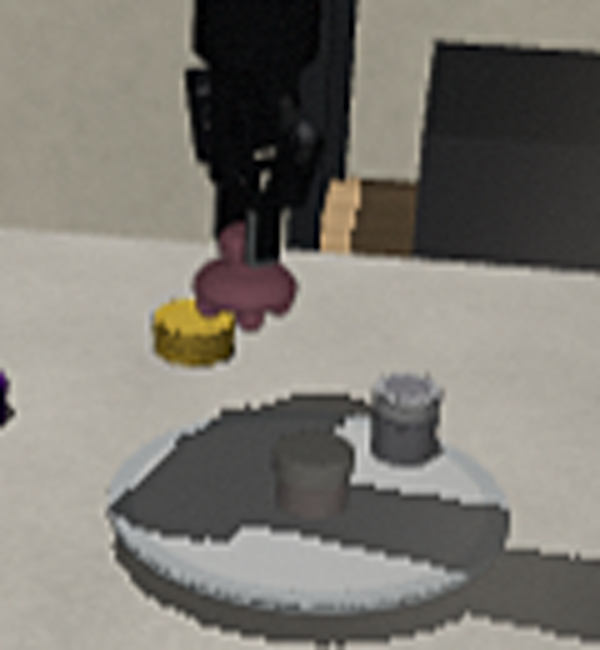

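Lifted. Carry to the wide compartment.

```bash
python3 -m jog '{"dr":[[0,0,0],[0,0,0],[0,0,0],[0,0,0],[0,0,0],[0,0,0],[0,0,0],[0,0,0],[0,0,0],[0,0,0]],"offset":[[0.06,0.04,0],[0.12,0.08,0],[0.121,0.08,0],[0.121,0.08,0],[0.121,0.08,0],[0.121,0.08,0],[0.121,0.08,0],[0.121,0.08,0],[0.121,0.08,0],[0.12,0.08,0]],"jaw":[-1,-1,-1,-1,-1,-1,-1,-1,-1,-1]}' 40
python3 -m jog '{"dr":[[0,0,0],[0,0,0],[0,0,0],[0,0,0],[0,0,0],[0,0,0],[0,0,0]],"offset":[[0,0,0],[0,0,0.1],[0,0,0.1],[0,0,0.08],[0,0,0],[0,0,0],[0,0,0]],"jaw":[-1,-1,-1,-1,-1,-1,-1]}' 40
python3 plan.py 529 -14 46 125
python3 - <<'E'
from h import *
grab("side","side24");crop("side24",250,360,180,270,6,"l1")
E
```

```text
time_s: 40.68
position: [527.6, -11.4, 130.1]
ee_rot: [-3.138, -0.002, 2.182]
wrist_force: [1.4, 0.4, -1.5]
opening: 0.394
time_s: 41.27
position: [529.8, -13.1, 62.1]
ee_rot: [3.141, 0.0, 2.182]
wrist_force: [0.4, -0.3, -1.3]
opening: 0.394
t 41.27 TRUEpos [529.8 -13.1  86.6] rpy [1.7999e+02 3.0000e-02 1.2502e+02] q [ 0.28  0.38 -0.41  0.   -0.78 -1.24] F [ 0.4 -0.3 -1.3] open 33.5
turn [0.     0.0002 0.0001] rows 0.0
then offset [-0.0012 -0.0047  0.1623] rows 1.0
```

View pics/l1.png

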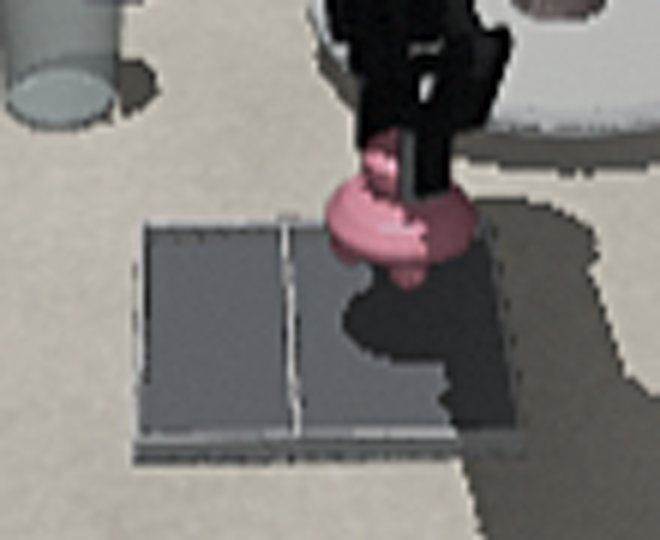

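```bash
python3 -m jog '{"dr":[[0,0,0],[0,0,0],[0,0,0],[0,0,0],[0,0,0],[0,0,0]],"offset":[[0,0,0.05],[0,0,0.05],[0,0,0.04],[0,0,0.01],[0,0,0],[0,0,0]],"jaw":[-1,-1,-1,-1,-1,-1]}' 40
python3 -m jog '{"dr":[[0,0,0],[0,0,0],[0,0,0]],"offset":[[0,0,0.007],[0,0,0.006],[0,0,0]],"jaw":[-1,-1,-1]}'
python3 plan.py 529 -14 45.6 125
```

```text
time_s: 41.82
position: [529.9, -12.8, 24.8]
ee_rot: [3.141, 0.001, 2.182]
wrist_force: [0.3, 0.3, -1.5]
opening: 0.393
time_s: 42.07
position: [529.7, -12.8, 21.3]
ee_rot: [3.141, 0.0, 2.182]
wrist_force: [-0.6, -0.6, -1.6]
opening: 0.392
t 42.07 TRUEpos [529.7 -12.8  45.8] rpy [1.7994e+02 3.0000e-02 1.2502e+02] q [ 0.28  0.44 -0.45  0.   -0.68 -1.24] F [-0.6 -0.6 -1.6] open 33.4
turn [0.0003 0.0002 0.0001] rows 0.0
then offset [-0.0022 -0.0052  0.0006] rows 0.0
```

```bash
python3 -m jog '{"dr":[[0,0,0],[0,0,0]],"offset":[[0,0,0.004],[0,0,0]],"jaw":[-1,-1]}'
```

```text
time_s: 42.23
position: [530.0, -12.7, 21.0]
ee_rot: [3.14, 0.001, 2.183]
wrist_force: [-1.5, -0.3, 4.9]
opening: 0.397
```

```bash
python3 -m jog '{"dr":[[0,0,0],[0,0,0],[0,0,0],[0,0,0],[0,0,0],[0,0,0],[0,0,0],[0,0,0],[0,0,0],[0,0,0]],"offset":[[0,0,0],[0,0,0],[0,0,0],[0,0,-0.03],[0,0,-0.08],[0,0,-0.12],[0,0,-0.12],[0,0,-0.1],[0,0,0],[0,0,0]],"jaw":[0.1,0.5,0.5,0.5,0.5,0.5,0.5,0.5,0.5,0.5]}' 40
python3 -m jog '{"dr":[[0,0,0.038],[0,0,0.038],[0,0,0.038],[0,0,0.038],[0,0,0.038],[0,0,0.038],[0,0,0.038],[0,0,0.038],[0,0,0.038],[0,0,0.038]],"offset":[[0,0,0],[0,0,0],[0,0,0],[0,0,0],[0,0,0],[0,0,0],[0,0,0],[0,0,0],[0,0,0],[0,0,0]],"jaw":[0.5,0.5,0.5,0.5,0.5,0.5,0.5,0.5,0.5,0.5]}' 40
python3 plan.py 434 -356.5 150 56
python3 - <<'E'
from h import *
grab("side","side25");crop("side25",250,360,180,270,6,"l2")
E
```

```text
time_s: 43.07
position: [530.2, -12.6, 134.5]
ee_rot: [3.137, 0.001, 2.182]
wrist_force: [-0.1, 0.9, -0.9]
opening: 0.753
time_s: 43.9
position: [528.2, -13.1, 131.0]
ee_rot: [-3.139, 0.002, 0.982]
wrist_force: [0.3, -0.2, -0.8]
opening: 0.747
t 43.9 TRUEpos [528.2 -13.1 155.5] rpy [-1.7987e+02  1.3000e-01  5.6260e+01] q [ 0.28  0.29 -0.33 -0.   -0.95 -2.44] F [ 0.3 -0.2 -0.8] open 63.5
turn [-0.0007  0.0007  0.0014] rows 0.0
then offset [-1.3495  0.4558  0.022 ] rows 8.7
```

View pics/l2.png

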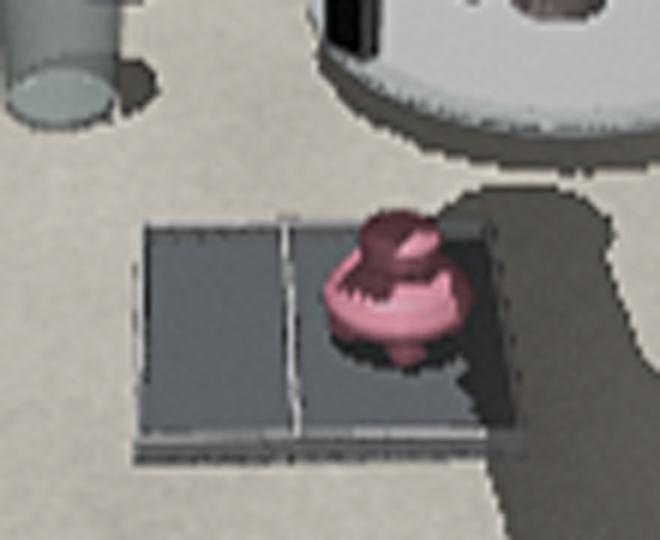

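Massager stands on its feet in the wide compartment. Now the tall tin.

```bash
python3 -m jog '{"dr":[[0,0,0],[0,0,0],[0,0,0],[0,0,0],[0,0,0],[0,0,0],[0,0,0],[0,0,0],[0,0,0],[0,0,0]],"offset":[[-0.135,0.0456,0],[-0.135,0.0456,0],[-0.135,0.0456,0],[-0.135,0.0456,0],[-0.135,0.0456,0],[-0.135,0.0456,0],[-0.135,0.0456,0],[-0.135,0.0456,0],[-0.135,0.0456,0],[-0.135,0.0456,0]],"jaw":[0.5,0.5,0.5,0.5,0.5,0.5,0.5,0.5,0.5,0.5]}' 40
python3 -m jog '{"dr":[[0,0,0],[0,0,0],[0,0,0],[0,0,0],[0,0,0],[0,0,0]],"offset":[[0,0,0],[0,0,0.1],[0,0,0.1],[0,0,0],[0,0,0],[0,0,0]],"jaw":[0.5,0.5,0.5,0.5,0.5,0.5]}' 40
python3 plan.py 434 -356.5 50 56
python3 - <<'E'
from h import *
grab("side","side26");crop("side26",280,400,100,210,5,"l3")
E
```

```text
time_s: 44.78
position: [437.3, -358.6, 131.3]
ee_rot: [-3.139, 0.0, 0.991]
wrist_force: [0.4, 0.5, 0.0]
opening: 0.751
time_s: 45.28
position: [439.3, -357.6, 83.0]
ee_rot: [3.141, 0.001, 0.99]
wrist_force: [0.1, 0.3, 1.2]
opening: 0.75
t 45.28 TRUEpos [ 439.3 -357.6  107.5] rpy [1.7997e+02 3.0000e-02 5.6720e+01] q [-0.4   0.41 -0.3   0.   -0.86 -1.76] F [0.1 0.3 1.2] open 63.8
turn [0.0002 0.0002 0.004 ] rows 0.1
then offset [-0.0083 -0.0199  0.2301] rows 1.4
```

View pics/l3.png

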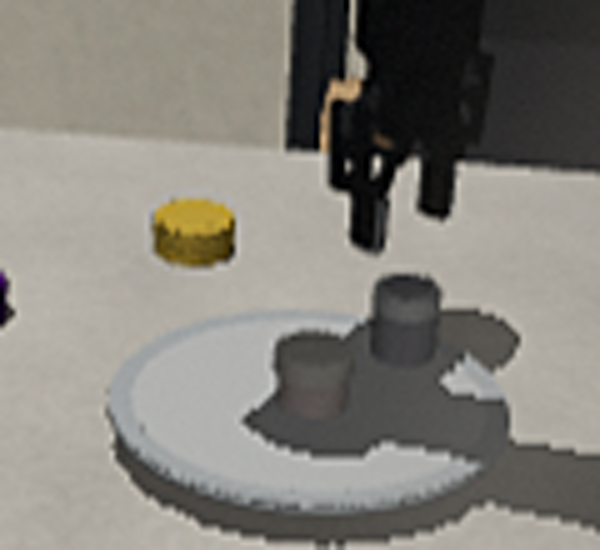

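```bash
python3 -m jog '{"dr":[[0,0,0.004],[0,0,0],[0,0,0],[0,0,0],[0,0,0],[0,0,0],[0,0,0],[0,0,0]],"offset":[[-0.008,-0.02,0],[0,0,0],[0,0,0.05],[0,0,0.07],[0,0,0.06],[0,0,0],[0,0,0],[0,0,0]],"jaw":[0.5,0.5,0.5,0.5,0.5,0.5,0.5,0.5]}' 40
python3 plan.py 434 -356.5 50 56
```

```text
time_s: 46.0
position: [434.3, -356.7, 38.6]
ee_rot: [3.14, -0.0, 0.976]
wrist_force: [-0.1, -0.2, 0.7]
opening: 0.753
t 46.0 TRUEpos [ 434.3 -356.7   63.1] rpy [179.88  -0.    55.93] q [-0.4   0.46 -0.36  0.   -0.75 -1.77] F [-0.1 -0.2  0.7] open 64.0
turn [ 0.0007 -0.     -0.0004] rows 0.0
then offset [ 0.0001 -0.0014  0.0525] rows 0.3
```

```bash
python3 -m jog '{"dr":[[0,0,0],[0,0,0],[0,0,0],[0,0,0],[0,0,0],[0,0,0],[0,0,0],[0,0,0],[0,0,0],[0,0,0]],"offset":[[0,0,0.026],[0,0,0.024],[0,0,0],[0,0,0],[0,0,0],[0,0,0],[0,0,0],[0,0,0],[0,0,0],[0,0,0]],"jaw":[0.5,0.5,0.5,-1,-1,-1,-1,-1,-1,-1]}' 40
python3 plan.py 434 -356.5 50 56
python3 -m jog '{"dr":[[0,0,0],[0,0,0],[0,0,0],[0,0,0],[0,0,0],[0,0,0]],"offset":[[0,0,-0.05],[0,0,-0.1],[0,0,-0.15],[0,0,-0.12],[0,0,0],[0,0,0]],"jaw":[-1,-1,-1,-1,-1,-1]}' 40
python3 plan.py 434 -356.5 150 101
python3 - <<'E'
from h import *
grab("side","side27");crop("side27",280,400,70,210,4,"l4")
E
```

```text
time_s: 46.83
position: [433.8, -356.5, 25.2]
ee_rot: [3.141, -0.0, 0.976]
wrist_force: [0.6, 0.0, 1.9]
opening: 0.479
t 46.83 TRUEpos [ 433.8 -356.5   49.7] rpy [179.95  -0.    55.9 ] q [-0.4   0.47 -0.37  0.   -0.73 -1.77] F [0.6 0.  1.9] open 40.7
turn [ 0.0003 -0.     -0.0005] rows 0.0
then offset [ 0.0004  0.0006 -0.0012] rows 0.0
time_s: 47.33
position: [434.3, -356.6, 131.7]
ee_rot: [3.138, -0.001, 0.975]
wrist_force: [-0.7, 0.6, -0.7]
opening: 0.479
t 47.33 TRUEpos [ 434.3 -356.6  156.2] rpy [ 1.7977e+02 -6.0000e-02  5.5870e+01] q [-0.4   0.34 -0.26 -0.   -0.97 -1.77] F [-0.7  0.6 -0.7] open 40.7
turn [ 1.300e-03  2.000e-04 -2.507e-01] rows 6.4
then offset [ 0.0006 -0.0011  0.0247] rows 0.2
```

View pics/l4.png

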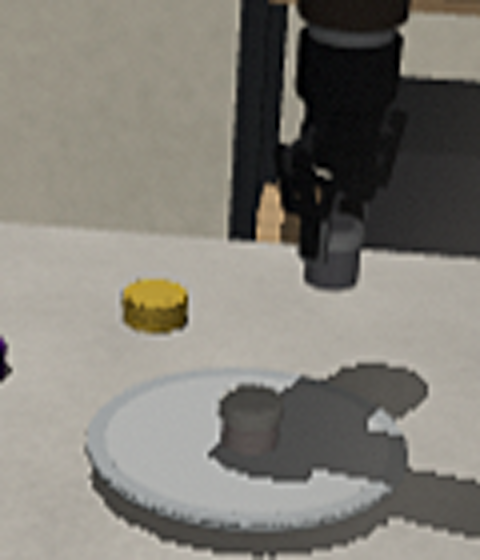

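```bash
python3 -m jog '{"dr":[[0,0,-0.036],[0,0,-0.036],[0,0,-0.036],[0,0,-0.036],[0,0,-0.036],[0,0,-0.036],[0,0,-0.035],[0,0,0]],"offset":[[0,0,0],[0,0,0],[0,0,0],[0,0,0],[0,0,0],[0,0,0],[0,0,0],[0,0,0]],"jaw":[-1,-1,-1,-1,-1,-1,-1,-1]}' 40
python3 plan.py 607.6 1.5 150 101
```

```text
time_s: 48.05
position: [432.2, -355.6, 127.7]
ee_rot: [-3.138, -0.003, 1.765]
wrist_force: [0.0, -0.3, -1.1]
opening: 0.479
t 48.05 TRUEpos [ 432.2 -355.6  152.2] rpy [-1.7980e+02 -1.7000e-01  1.0115e+02] q [-0.4   0.35 -0.26 -0.   -0.97 -0.98] F [ 0.  -0.3 -1.1] open 40.8
turn [-0.0011 -0.0009  0.0009] rows 0.0
then offset [1.2683 0.9612 0.0089] rows 9.7
```

```bash
python3 -m jog '{"dr":[[0,0,0],[0,0,0],[0,0,0],[0,0,0],[0,0,0],[0,0,0],[0,0,0],[0,0,0],[0,0,0],[0,0,0]],"offset":[[0.115,0.087,0],[0.115,0.087,0],[0.115,0.087,0],[0.115,0.087,0],[0.115,0.087,0],[0.115,0.087,0],[0.115,0.087,0],[0.115,0.087,0],[0.115,0.087,0],[0.115,0.087,0]],"jaw":[-1,-1,-1,-1,-1,-1,-1,-1,-1,-1]}' 40
python3 -m jog '{"dr":[[0,0,0],[0,0,0],[0,0,0],[0,0,0],[0,0,0],[0,0,0],[0,0,0],[0,0,0]],"offset":[[0.115,0.087,0],[0,0,0],[0,0,0.1],[0,0,0.1],[0,0,0.08],[0,0,0],[0,0,0],[0,0,0]],"jaw":[-1,-1,-1,-1,-1,-1,-1,-1]}' 40
python3 plan.py 607.6 1.5 23.7 101
python3 - <<'E'
from h import *
grab("side","side28");crop("side28",250,360,180,270,6,"l5")
E
```

```text
time_s: 48.88
position: [591.2, -30.7, 128.4]
ee_rot: [-3.139, -0.0, 1.761]
wrist_force: [0.1, -0.1, -0.6]
opening: 0.481
time_s: 49.55
position: [608.2, -0.2, 60.5]
ee_rot: [3.141, 0.0, 1.763]
wrist_force: [0.2, 0.4, -0.1]
opening: 0.48
t 49.55 TRUEpos [ 6.082e+02 -2.000e-01  8.500e+01] rpy [1.7996e+02 3.0000e-02 1.0102e+02] q [ 0.27  0.49 -0.22  0.   -0.86 -1.64] F [ 0.2  0.4 -0.1] open 40.8
turn [0.0002 0.0002 0.0001] rows 0.0
then offset [ 0.0072 -0.0009  0.2451] rows 1.5
```

View pics/l5.png

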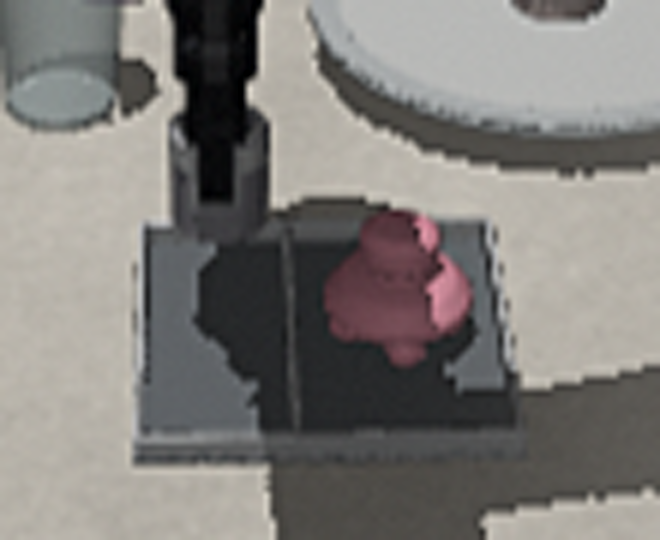

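```bash
python3 -m jog '{"dr":[[0,0,0],[0,0,0],[0,0,0],[0,0,0],[0,0,0],[0,0,0],[0,0,0]],"offset":[[0.005,0,0.06],[0,0,0.07],[0,0,0.06],[0,0,0.03],[0,0,0.01],[0,0,0],[0,0,0]],"jaw":[-1,-1,-1,-1,-1,-1,-1]}' 40
python3 -m jog '{"dr":[[0,0,0],[0,0,0],[0,0,0]],"offset":[[0,0,0.007],[0,0,0.006],[0,0,0]],"jaw":[-1,-1,-1]}'
python3 plan.py 607.6 1.5 23.7 101
```

```text
time_s: 50.18
position: [608.3, 1.3, 3.6]
ee_rot: [3.139, 0.0, 1.764]
wrist_force: [0.5, -0.8, -1.9]
opening: 0.475
time_s: 50.43
position: [607.4, 1.2, -0.5]
ee_rot: [3.141, -0.0, 1.764]
wrist_force: [0.4, -0.3, 0.4]
opening: 0.476
t 50.43 TRUEpos [607.4   1.2  24. ] rpy [ 1.7997e+02 -1.0000e-02  1.0107e+02] q [ 0.27  0.57 -0.27 -0.   -0.73 -1.65] F [ 0.4 -0.3  0.4] open 40.5
turn [ 0.0002 -0.      0.0004] rows 0.0
then offset [0.0009 0.0008 0.0011] rows 0.0
```

```bash
python3 -m jog '{"dr":[[0,0,0],[0,0,0]],"offset":[[0,0,0.004],[0,0,0]],"jaw":[-1,-1]}'
python3 -m jog '{"dr":[[0,0,0],[0,0,0],[0,0,0],[0,0,0],[0,0,0],[0,0,0],[0,0,0],[0,0,0],[0,0,0],[0,0,0]],"offset":[[0,0,0],[0,0,0],[0,0,0],[0,0,-0.03],[0,0,-0.1],[0,0,-0.14],[0,0,-0.14],[0,0,-0.14],[0,0,-0.1],[0,0,0]],"jaw":[0.1,0.4,0.4,0.4,0.4,0.4,0.4,0.4,0.4,0.4]}' 40
python3 plan.py 450 -200 200 101
```

```text
time_s: 50.6
position: [607.6, 1.2, -0.8]
ee_rot: [3.141, 0.0, 1.764]
wrist_force: [-1.1, -0.0, 4.7]
opening: 0.482
time_s: 51.43
position: [611.2, 1.5, 168.4]
ee_rot: [3.128, 0.001, 1.765]
wrist_force: [1.1, 0.6, 1.1]
opening: 0.699
t 51.43 TRUEpos [611.2   1.5 192.9] rpy [1.7922e+02 7.0000e-02 1.0114e+02] q [ 0.27  0.38 -0.1   0.   -1.08 -1.65] F [1.1 0.6 1.1] open 59.4
turn [0.0044 0.0004 0.0008] rows 0.0
then offset [-0.6681 -0.7869 -0.0284] rows 6.3
```

Clear the view and check everything.

```bash
python3 -m jog '{"dr":[[0,0,0],[0,0,0],[0,0,0],[0,0,0],[0,0,0],[0,0,0],[0,0,0],[0,0,0],[0,0,0],[0,0,0]],"offset":[[-0.096,-0.112,0],[-0.096,-0.112,0],[-0.096,-0.112,0],[-0.096,-0.112,0],[-0.096,-0.112,0],[-0.096,-0.112,0],[-0.096,-0.112,0],[0,0,0],[0,0,0],[0,0,0]],"jaw":[0.4,0.4,0.4,0.4,0.4,0.4,0.4,0.4,0.4,0.4]}' 40
python3 - <<'E'
from h import *
ft=grab("top","top30");fs=grab("side","side30")
crop("top30",170,370,130,250,4,"m1");crop("side30",240,370,160,350,3.1,"m2")
C={"obl":(np.array([501,276.3]),-81),"sq":(np.array([561.5,-8]),-169)}
for k,c,z,t in(("flat",(507,242),32,"obl"),("cup",(494,319),100.5,"obl"),("mass",(530,-13),62,"sq"),("tall",(607,1),52,"sq")):
  for n,f in(("top",ft),("side",fs)):
    P=pts(f)
    m=(np.hypot(P[...,0]-c[0],P[...,1]-c[1])<35)&(abs(P[...,2]-z)<4);q=P[m]
    if m.sum()==0: print(k,n,"none");continue
    w=((q.min(0)+q.max(0))/2); o,a=C[t];a=np.radians(a);d=w[:2]-o
    print(k,n,m.sum(),w.round(1),"z",np.median(q[:,2]).round(1),"tray xy",round(d[0]*np.cos(a)+d[1]*np.sin(a),1),round(-d[0]*np.sin(a)+d[1]*np.cos(a),1))
f0=ld("top0")
for k,(x0,x1,y0,y1) in {"tumbler":(335,362,138,168),"jar":(366,390,212,236)}.items():
    print(k,"mean abs diff",np.abs(ft["image"][y0:y1,x0:x1].astype(int)-f0["image"][y0:y1,x0:x1]).mean())
E
```

```text
time_s: 52.27
position: [447.4, -201.4, 160.9]
ee_rot: [3.141, 0.0, 1.764]
wrist_force: [0.4, 0.2, -0.5]
opening: 0.694
flat top 169 [510.3 242.   32. ] z 32.2 tray xy 35.4 3.8
flat side 154 [507.  241.3  31.5] z 31.3 tray xy 35.5 0.5
cup top 77 [495.7 316.9 100.5] z 100.0 tray xy -41.0 1.1
cup side 213 [495.  320.6  99.8] z 99.5 tray xy -44.7 1.0
mass top none
mass side 65 [530.4  -8.   60.7] z 60.5 tray xy 30.5 -5.9
tall top 50 [615.8  -1.7  52. ] z 52.1 tray xy -54.5 4.2
tall side 125 [606.9   4.2  51.1] z 51.1 tray xy -46.9 -3.3
tumbler mean abs diff 1.9209876543209876
jar mean abs diff 61.8275462962963
```

View pics/m1.png

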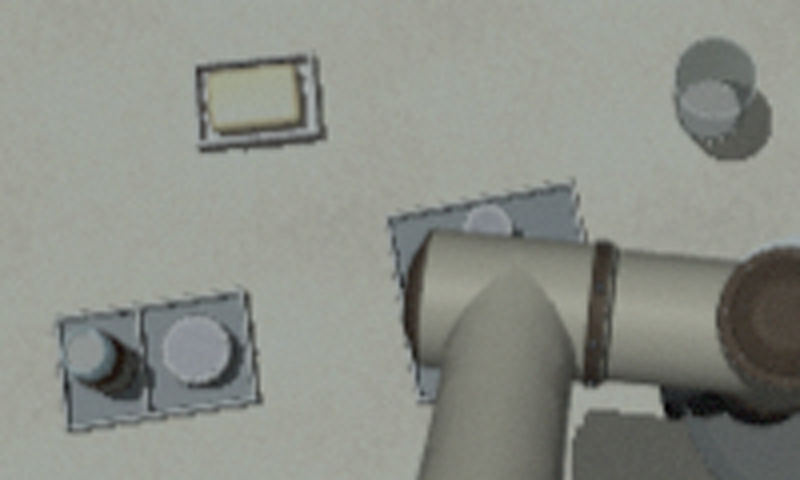

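View pics/m2.png

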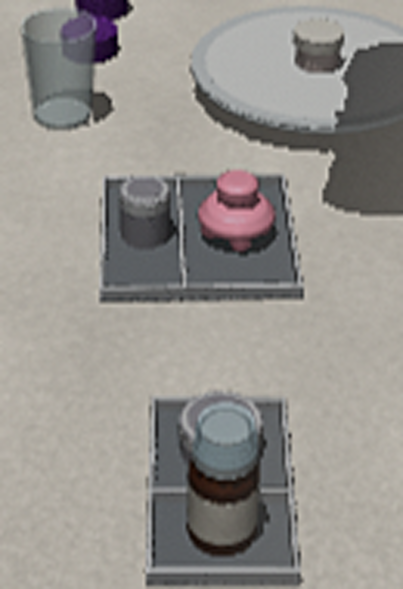

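Run:
```python
from rig import telemetry,order
s=telemetry.sense();print(s["time_s"],s["dq"].round(4),s["wrist_force"].round(1))
print(order.hand_in())
```

```text
52.3667 [ 0.0084  0.0047 -0.0005 -0.0012 -0.0007  0.0007] [-0.2  0.3 -0.2]
the job is handed in; nothing more can be done
None
```

I made up both kits and handed the job in at 52 s. By my last checks everything is standing where it should, though the hand-in reported no verdict.

**Oblong tray:** The flat tin stands lid up in the larger compartment, at about x 35 mm, y 1–4 mm in the tray's frame. The bottle is upright in the smaller one. The dosing cup is upside down on its cap, with its top at 99.5–100 mm; 100.25 mm is fully home. The cup touched down at exactly the expected height. Its centre is at about x −41 to −45 mm, y 1 mm.

**Square tray:** The massager stands on its feet in the wide compartment, at about x 30 mm, y −6 mm. The tall tin stands lid up in the narrow one, at about x −47 mm, y −3 mm.

**Bystanders:** The tumbler's picture matches the one from the start. The cream jar measured the same as at the start just before I reached for the massager. In the final side picture it still stands in the middle of the turntable.

Disagreements in the checks:
- **Tool height:** The reported height read about 24.5 mm lower than the real fingertips. The camera and a light touch on the table both showed this, so I corrected every height for it.
- **Camera spread:** The two cameras differed by about 3–6 mm in horizontal position, well within the limits.
- **Final top view:** The arm covered the massager completely and the tall tin partly, so the top view's tall-tin figure (x −54 mm) is biased. For those two I relied on the side view and the position at release. The top-view comparison of the cream jar failed because the arm was in front of it.

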